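Kit the claw hardware: pour the valve balls, sort the shaft keys

ROBOT

A 6-joint arm with a two-finger parallel gripper is mounted at the origin on the work surface. World frame = base frame: x ahead of the robot, y to its left, z up, the work surface at z = 0. Lengths are in mm, angles in rad, forces in N, time in s.
With the tool pointing down it reaches from about 350 to 775 mm from the base axis. Payload 7.3 kg.
Tool frame: the origin (TCP) lies at the very end of the fingers, on their centre line; the grasp point (between the pads) lies 19 mm behind it; z points along the fingers, y is the line along which they close (so a half turn about z gives the same grasp; the last joint's range is limited). The gripper opens to 92 mm and grips with 3 to 60 N. Pads are 19 mm wide; open, the fingers measure 130 mm over their backs; the gripper's body (75 mm by 190 mm) begins 47 mm behind the grasp point.
Start: joints at [-1.286, 0.342, 1.524, -0, 1.275, -0.146], TCP at [219.263, -477.042, 226.741] pointing down, gripper open.
Joint ranges: [-2.53, 2.53], [-0.77, 2.02], [0.04, 2.7], [-1, 4.14], [0.28, 2.66], [-3.11, 3.11]. Speed limits (rad/s): [2.57, 2.57, 3.14, 3.14, 3.14, 3.14].

INTERFACE

Orientations are given as [roll, pitch, yaw] about the fixed x, y, z axes, in that order (R = Rz(yaw) Ry(pitch) Rx(roll)).
In Python, from plant import get_obs, optics, ticket, finder gives the robot as it stands.
- The arm moves only by the tool send_rows, never from a script. Its arguments are lists of equal length, an entry for each row: "offset": the shift along the tool's x, y, z scaled (see below), a list of three; "delta_rot": the turn, a rotation vector about the tool's x, y, z scaled (see below), a list of three. In form: {"offset": [[dx, dy, dz], ...], "delta_rot": [[rx, ry, rz], ...]}. A call has 1 to 8 rows; each row is the pose to reach, as a shift and turn from the pose commanded when the call began, along the tool's axes at that moment, turning the shorter way round; what a row does not reach only later rows make up. The controller multiplies each number of a shift by 120 mm and each number of a turn by 360 degrees. A row lasts 1/8 s, in which the tool goes at most 62.5 mm and 10.7 degrees, less where a joint would pass 70% of its speed; a pose out of reach is approached as far as the arm can. A call with a number of a shift or a turn outside -1 to 1 is refused whole. A call with a gripper value outside its range is refused whole. "grip" is the opening, from 0 (shut) to 1 (fully open), set as the call begins (left out, the last holds). The fingers move at their own pace and stop on an object; the grip force is fixed at half the most. Time passes only in rows, so rows that repeat a pose let the fingers close. It gives the time, the measured TCP pose, the force, the opening and the grip force at its end, in the units of the state.
- get_obs(): the state, without advancing time (a new reading comes with each control period).
- optics.capture(name): name is "side" or "top" or "wrist"; returns the picture (384x512x3 uint8, red, green, blue); there is no depth.
- optics.get_calibration(name): a dict with "fx", "fy", "cx", "cy" (pixels), "world_from_camera" (4x4, takes a point from camera to world coordinates). Camera axes: x right, y down, z forward; pixel columns grow to the right and rows downward; lengths in mm; the calibration is good to about 2 mm. The wrist camera is an equidistant fisheye: a pixel r from the principal point sees the ray r / f radians off the axis. A picture is of the moment at which its call begins: read the wrist's pose just before it. get_calibration takes no time and is no camera call; for the wrist camera it gives the pose at the moment of the call.
- ticket.close_job(): hands the job in; it is judged then, once.
Trained networks look in the newest picture that a camera, given by its name, has taken for a name from the list of things; names that differ only in an ending like _2 or _b are one class to them, and where a whole thing is asked for, a point or a joint stands for the part that bears it (a point fixed in the world has none). Each returns a list of dicts, best first, with "confidence" (0 to 1); they miss things now and then, are a little off and sometimes report something else, mostly with a low value. They report only what shows in the picture. A call takes as long as a camera call.
- finder.boxes_of(target, camera): "box" ([left, top, right, bottom] in pixels, round what is visible of it).
- finder.silhouettes(target, camera): "region" (384x512 bool, what is visible of it) and "box" ([left, top, right, bottom] in pixels, round what is visible of it).
- finder.pinpoint(target, camera): "uv" ([column, row] in pixels: a listed point, or the origin of a listed thing).
The state is a dict: "time": time; "joint_positions": joint angles; "dq": joint speeds; "tau": joint torques, N m; "tool_pos": TCP position; "tcp_rot": TCP orientation; "contact_force": force on the tool from outside, world axes, zero at the start; "moment": the same for the moment, N m; "grip_width": finger opening in mm; "finger_force": force on a finger pad.
Only numpy, scipy, OpenCV 4.12 (cv2) and the standard library are available. Lean on these libraries where they do the work, as an engineer would, in place of code of your own. Each camera call takes 0.05 s, during which the arm holds its last target. There are 200 camera calls.

TASK

Make up the hardware kit for this claw: pick up the steel cup, pour all its valve balls into the square grey bin, and stand the empty cup upright back on its round black mat. Sort the loose shaft keys into the low tray, short keys in the narrow row and long keys in the wide row, each lying flat on the floor of its row and roughly square across it. Leave the other parts on the bench where they are.

Things in the scene. Friction and masses are not known exactly. Their poses are not given: they have to be found in the camera images.
- cup: plain stainless tumbler, a straight-sided cylinder 75 mm tall and 64 mm across, wall 3 mm, floor 4 mm, about 120 g empty; stands upright on the round mat with the balls in it; origin at the centre of its underside, z out of its mouth
- cup_rim (a point): centre of the cup's mouth, 75 mm above its underside along the cup's axis
- coaster: flat round black rubber mat, 100 mm across, 4 mm thick, fixed to the table; origin at the centre of its underside
- bin: open-topped square grey plastic bin, 140 x 140 x 55 mm, wall and floor 4 mm, fixed to the table; origin at the centre of its underside, x and y along its sides
- tray: low sorting tray with a white floor, 200 mm (its x, along the rows) x 148 mm (its y), fixed to the table; floor 4 mm thick, dark walls 4 mm wide standing 10 mm above the floor, along its two long sides and between its narrow row and its wide row (the rows are open at both ends); origin at the centre of its underside
- short_row (a point): centre of the floor of the narrow row, for short keys: 200 mm long (tray x) and 56 mm wide (tray y); axes as the tray's
- long_row (a point): centre of the floor of the wide row, for long keys: 200 mm long (tray x) and 80 mm wide (tray y); axes as the tray's
- ball0_center (a point): centre of a 18 mm stainless valve ball, 24 g, in the cup at the start (may be absent)
- ball1_center (a point): centre of a 18 mm stainless valve ball, 24 g, in the cup at the start (may be absent)
- ball2_center (a point): centre of a 18 mm stainless valve ball, 24 g, in the cup at the start (may be absent)
- ball3_center (a point): centre of a 18 mm stainless valve ball, 24 g, in the cup at the start (may be absent)
- ball4_center (a point): centre of a 18 mm stainless valve ball, 24 g, in the cup at the start (may be absent)
- ball5_center (a point): centre of a 18 mm stainless valve ball, 24 g, in the cup at the start (may be absent)
- ball6_center (a point): centre of a 18 mm stainless valve ball, 24 g, in the cup at the start (may be absent)
- short0: short dark steel shaft key, a round-ended bar 40 mm long (its x), 14 mm wide (y), 12 mm high, lying flat; origin at the centre of its underside (may be absent)
- short1: short dark steel shaft key, a round-ended bar 40 mm long (its x), 14 mm wide (y), 12 mm high, lying flat; origin at the centre of its underside (may be absent)
- short2: short dark steel shaft key, a round-ended bar 40 mm long (its x), 14 mm wide (y), 12 mm high, lying flat; origin at the centre of its underside (may be absent)
- long0: long dark steel shaft key, a round-ended bar 64 mm long (its x), 14 mm wide (y), 12 mm high, lying flat; origin at the centre of its underside (may be absent)
- long1: long dark steel shaft key, a round-ended bar 64 mm long (its x), 14 mm wide (y), 12 mm high, lying flat; origin at the centre of its underside (may be absent)
- long2: long dark steel shaft key, a round-ended bar 64 mm long (its x), 14 mm wide (y), 12 mm high, lying flat; origin at the centre of its underside (may be absent)
- seal_ring: white ceramic seal ring, 64 mm across, 12 mm high, lying flat: a bystander, leave it alone; origin at the centre of its underside
- link_arm: polished metal linkage arm, flat bar with a round eye at each end, 132 x 32 x 12 mm: a bystander, leave it alone; origin at the centre of its underside
- jaw_insert: red ribbed silicone jaw insert, 50 x 36 x 15 mm: a bystander, leave it alone; origin at the centre of its underside
- end_cap: stainless cylinder end cap, stepped disc 64 mm across, 30 mm high: a bystander, leave it alone; origin at the centre of its underside

How it is judged:
By the outcome, as a careful person would: the job done as asked, in the order asked, and still so for the second after the job is handed in, with the robot touching nothing.
Of short0, short1, short2, long0, long1, long2 only 4 to 6 are there at a start; the rules pass over those that are not, and their reading is None.
Of ball0, ball1, ball2, ball3, ball4, ball5, ball6 only 4 to 7 are there at a start; the rules pass over those that are not, and their reading is None.
At some moment in a run one of short0, short1, short2, long0, long1, long2 may be knocked a few centimetres aside while the robot is not near it.
It also fails if it takes over 210 s, if anything falls off the work surface, if the arm or the gripper's body presses on something with over 40 N, if the wrist force passes 120 N, or if a joint passes its speed limit or range.

## Working session

There is one attempt and no reset: what is moved stays moved. The work goes in short steps, Python scripts to look and compute and a tool call to move; the robot and the scene stay as the last step left them, time stands still between calls to the robot, and variables do not carry over. Pictures are saved under pics/ and viewed, at most 14 in all, crops included, and the job is handed in when it is done.

Besides the shell and the picture viewer there is one more tool, called after ">>>" by a JSON object that holds its "api" and its "payload". send_rows: Moves the arm, as the interface text tells. Its arguments: {"type":"object","properties":{"offset":{"type":"array"},"delta_rot":{"type":"array"},"grip":{"type":"number"}},"required":["offset","delta_rot"]}

```bash
ls; mkdir -p pics
python3 - <<'E'
from plant import get_obs, optics
import cv2,numpy as np
print(get_obs())
for n in("side","top"):
    im=optics.capture(n);cv2.imwrite(f"pics/{n}0.png",im[:,:,::-1]);c=optics.get_calibration(n);print(n,c)
E
```

```text
pics
{'time': 0.0, 'joint_positions': array([-1.28602077e+00,  3.42764495e-01,  1.52498260e+00, -9.73060191e-06,
        1.27540755e+00, -1.45995750e-01]), 'dq': array([-0.0002827 ,  0.00130825,  0.00118014,  0.00019549,  0.0002486 ,
       -0.00015082]), 'tau': array([-2.78226122e-03, -4.31250465e+01, -2.44225019e+01,  7.15340814e-02,
        5.58321748e-02, -9.66463176e-05]), 'tool_pos': array([ 219.13267853, -476.64637065,  226.03529878]), 'tcp_rot': array([-3.14004593e+00, -2.18029018e-04,  4.30773981e-01]), 'contact_force': array([-0.22301339, -0.45037297, -0.25216038]), 'moment': array([ 0.02101378,  0.00554444, -0.01449392]), 'finger_force': 0.0, 'grip_width': 91.60086762814826}
side {'fx': 457.4479887597287, 'fy': 457.4479887597287, 'cx': 253.72382989271824, 'cy': 188.45376385206288, 'world_from_camera': array([[ 8.89123688e-01, -3.41487532e-01,  3.04705322e-01,
         2.94129157e+02],
       [-4.57304610e-01, -6.36404172e-01,  6.21178093e-01,
        -5.69776727e+02],
       [-1.82088360e-02, -6.91647306e-01, -7.22005847e-01,
         7.69623815e+02],
       [ 0.00000000e+00,  0.00000000e+00,  0.00000000e+00,
         1.00000000e+00]])}
top {'fx': 350.2528478656613, 'fy': 350.2528478656613, 'cx': 252.64206935143707, 'cy': 191.4347542369288, 'world_from_camera': array([[-1.56838228e-02, -9.92522037e-01,  1.21053809e-01,
         4.93557006e+02],
       [-9.99788658e-01,  1.71764335e-02,  1.12964695e-02,
         1.02906408e+00],
       [-1.32912676e-02, -1.20851053e-01, -9.92581667e-01,
         9.88937308e+02],
       [ 0.00000000e+00,  0.00000000e+00,  0.00000000e+00,
         1.00000000e+00]])}
```

View pics/top0.png

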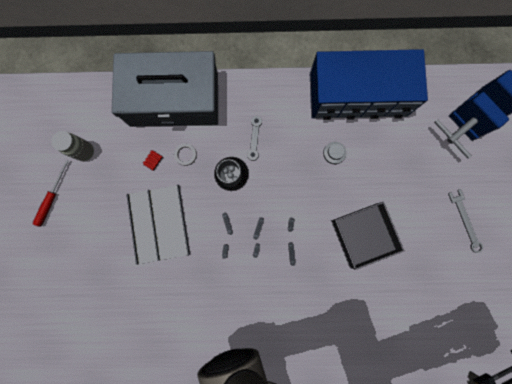

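View pics/side0.png

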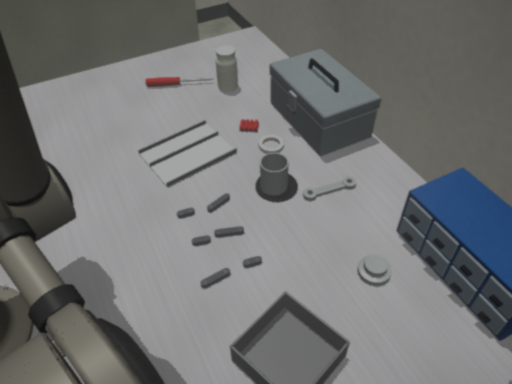

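Top view: tray centre near (158,224), with the narrow row on the left. Cup on its mat at (231,173), bin at (367,235). All six keys are present: long at (227,224), (259,228), (292,253) and short at (225,250), (256,250), (291,225). The side view agrees.

```bash
cat > h.py <<'E'
import numpy as np, cv2
from scipy.spatial.transform import Rotation as R
from plant import get_obs, optics, finder
def ray(cam,uv,z):
    c=optics.get_calibration(cam);T=c["world_from_camera"]
    d=T[:3,:3]@np.array([(uv[0]-c["cx"])/c["fx"],(uv[1]-c["cy"])/c["fy"],1.]);o=T[:3,3]
    return (o+d*(z-o[2])/d[2])[:2]
def rect(cam,region,z):
    "min-area rectangle of a region projected on plane z: centre, size, long-axis angle"
    v,u=np.nonzero(region);P=np.array([ray1 for ray1 in rays(cam,u,v,z)],np.float32)
    m=P.mean(0);C=np.cov((P-m).T);w,V=np.linalg.eigh(C);a=np.arctan2(V[1,1],V[0,1])
    return m,np.sqrt(12*w[::-1]),(a+np.pi/2)%np.pi-np.pi/2
def rays(cam,u,v,z):
    c=optics.get_calibration(cam);T=c["world_from_camera"]
    d=np.stack([(u-c["cx"])/c["fx"],(v-c["cy"])/c["fy"],np.ones(len(u))],1)@T[:3,:3].T;o=T[:3,3]
    return (o+d*((z-o[2])/d[:,2])[:,None])[:,:2]
def plan(p,rpy):
    "shift/120 and rotvec/360deg from the present tool pose to world pose"
    s=get_obs();A=R.from_euler('xyz',s["tcp_rot"]);B=R.from_euler('xyz',rpy)
    print("off",(A.inv().apply(np.array(p)-s["tool_pos"])/120).round(3),"rot",((A.inv()*B).as_rotvec()/(2*np.pi)).round(4))
E
python3 - <<'E'
from h import *
np.set_printoptions(precision=3,suppress=True)
Z={"short0":6,"long0":6,"cup":40,"coaster":4,"bin":55,"tray":4,"link_arm":12,"end_cap":20,"seal_ring":12,"jaw_insert":15}
for cam in("top","side"):
    optics.capture(cam)
    for n,z in Z.items():
        for d in finder.silhouettes(n,cam):
            if d["confidence"]>.3:
                m,s,a=rect(cam,d["region"],z);print(cam,n,round(d["confidence"],2),m,s,round(a,3))
    for n,z in {"cup":4,"cup_rim":79,"coaster":0,"bin":0,"tray":0,"short_row":4,"long_row":4}.items():
        for d in finder.pinpoint(n,cam)[:1]: print(cam,"pt",n,round(d["confidence"],2),ray(cam,d["uv"],z))
print(get_obs()["time"])
E
```

```text
top short0 0.4 [448.204   5.747] [36.456 13.817] -0.234
top long0 0.55 [513.29   -1.863] [55.304  9.334] -0.342
top long0 0.43 [440.18  -91.807] [60.676 17.317] 0.053
top cup 0.94 [663.494  76.806] [75.239 63.014] 0.456
top coaster 0.92 [658.452  58.108] [110.025  75.34 ] -0.821
top coaster 0.74 [ 484.582 -304.153] [159.726 149.222] -1.312
top bin 0.95 [ 484.138 -287.82 ] [151.397 143.199] -1.304
top bin 0.46 [524.182 266.954] [188.983 143.87 ] 0.152
top tray 0.65 [525.757 281.401] [199.945 152.385] 0.172
top tray 0.63 [ 721.181 -222.04 ] [59.229 55.14 ] -0.936
top link_arm 0.64 [764.409   6.795] [136.055  22.78 ] -0.141
top link_arm 0.36 [526.171 278.88 ] [202.341 151.116] 0.205
top end_cap 0.69 [ 717.452 -219.818] [60.165 55.88 ] -1.001
top seal_ring 0.65 [723.325 203.512] [66.905 64.929] 1.556
top jaw_insert 0.53 [706.586 296.709] [48.271 37.48 ] -0.501
top pt cup 0.9 [663.315  84.621]
top pt cup_rim 0.84 [665.881  76.564]
top pt coaster 0.76 [673.038  70.263]
top pt bin 0.69 [ 490.185 -298.671]
top pt short_row 0.74 [506.83  317.989]
top pt long_row 0.72 [533.046 243.466]
side sh
[... 498 characters left out ...]
 -0.198
side bin 0.86 [ 484.036 -295.226] [155.801 126.614] -0.395
side tray 0.62 [523.829 281.089] [201.619 162.852] 0.186
side link_arm 0.83 [763.858   1.431] [139.31   30.587] -0.108
side end_cap 0.64 [ 715.126 -227.508] [64.43  53.084] 0.682
side seal_ring 0.66 [721.845 199.525] [71.121 60.357] 0.838
side jaw_insert 0.67 [ 717.211 -225.528] [61.218 54.513] 0.649
side jaw_insert 0.56 [707.12  291.591] [51.293 50.588] 0.909
side pt cup 0.84 [666.604  75.837]
side pt cup_rim 0.63 [666.844  76.386]
side pt coaster 0.77 [664.678  69.849]
side pt bin 0.79 [ 485.137 -294.145]
side pt tray 0.63 [532.675 273.424]
side pt short_row 0.72 [522.03  331.029]
side pt long_row 0.89 [536.801 249.735]
1.9
```

Run:
```python
from h import *
np.set_printoptions(precision=2,suppress=True)
E=lambda s,a:R.from_euler(s,a)
for az,q1 in((90,-.15),(60,-.1),(90,-.5),(60,-.5)):
  for tilt in(0,30):
    for sgn in(1,-1):
      t=np.radians(tilt);a=np.radians(az)
      z=np.array([np.cos(a)*np.cos(t),np.sin(a)*np.cos(t),-np.sin(t)]);y=sgn*np.array([np.sin(a),-np.cos(a),0])
      M=R.from_matrix(np.stack([np.cross(y,z),y,z],1))
      for q23 in(1.8,2.2):
        W=(E('y',q23).inv()*E('z',q1).inv()*M).as_euler('ZYZ')
        print(az,q1,tilt,sgn,q23,"j4,j5,j6+pi/2->",W[0],W[1],(W[2]-np.pi/2+np.pi)%(2*np.pi)-np.pi)
```

```text
90 -0.15 0 1 1.8 j4,j5,j6+pi/2-> 1.5364715753692975 1.716844952365308 -0.23171492477872224
90 -0.15 0 1 2.2 j4,j5,j6+pi/2-> 1.4820865155020708 1.6919124131777141 -0.6345858594602163
90 -0.15 0 -1 1.8 j4,j5,j6+pi/2-> 1.5364715753692972 1.716844952365308 2.909877728811071
90 -0.15 0 -1 2.2 j4,j5,j6+pi/2-> 1.4820865155020706 1.6919124131777141 2.507006794129577
90 -0.15 30 1 1.8 j4,j5,j6+pi/2-> 1.0281924881896274 1.5832282518110758 -0.272924251693178
90 -0.15 30 1 2.2 j4,j5,j6+pi/2-> 1.0595243317825804 1.3800240654858194 -0.6194656829984044
90 -0.15 30 -1 1.8 j4,j5,j6+pi/2-> 1.0281924881896274 1.5832282518110758 2.868668401896615
90 -0.15 30 -1 2.2 j4,j5,j6+pi/2-> 1.0595243317825802 1.3800240654858194 2.5221269705913887
60 -0.1 0 1 1.8 j4,j5,j6+pi/2-> 1.6728846974220486 1.1589586361788995 -0.2505455773445737
60 -0.1 0 1 2.2 j4,j5,j6+pi/2-> 1.83017166865036 1.2320261270520916 -0.6738060286870424
60 -0.1 0 -1 1.8 j4,j5,j6+pi/2-> 1.6728846974220484 1.1589586361788995 2.8910470762452185
60 -0.1 0 -1 2.2 j4,j5,j6+pi/2-> 1.8301716686503602 1.2320261270520916 2.4677866249027502
60 -0.1 30 1 1.
[... 1082 characters left out ...]
5,j6+pi/2-> 1.5761589621707963 1.5478148252215156 -0.2292652967716502
60 -0.5 0 1 2.2 j4,j5,j6+pi/2-> 1.5846859179775699 1.5517174149963548 -0.6293361784970548
60 -0.5 0 -1 1.8 j4,j5,j6+pi/2-> 1.5761589621707963 1.5478148252215156 2.9123273568181425
60 -0.5 0 -1 2.2 j4,j5,j6+pi/2-> 1.58468591797757 1.5517174149963548 2.5122564750927383
60 -0.5 30 1 1.8 j4,j5,j6+pi/2-> 1.0625603047601422 1.436894690835398 -0.18805290863545743
60 -0.5 30 1 2.2 j4,j5,j6+pi/2-> 1.1454295425159384 1.2547907864644792 -0.5540924658592026
60 -0.5 30 -1 1.8 j4,j5,j6+pi/2-> 1.0625603047601422 1.436894690835398 2.9535397449543357
60 -0.5 30 -1 2.2 j4,j5,j6+pi/2-> 1.1454295425159384 1.2547907864644792 2.5875001877305905
```

>>> {"api": "send_rows", "payload": {"offset": [[0.4, -0.15, -0.1], [0.8, -0.3, -0.2], [1.0, -0.4, -0.25], [1.0, -0.4, -0.25]], "delta_rot": [[0, 0, -0.03], [0, 0, -0.06], [0, 0, -0.09], [0, 0, -0.09]]}}

```text
time: 2.4
tool_pos: [309.3, -382.4, 257.4]
tcp_rot: [3.14, 0.001, 0.999]
contact_force: [0.0, -0.8, -0.8]
grip_width: 92.0
finger_force: 0.0
```

>>> {"api": "send_rows", "payload": {"offset": [[0.5, 0.12, 0], [1.0, 0.23, 0]], "delta_rot": [[0, 0, 0], [0, 0, 0]]}}

```text
time: 2.65
tool_pos: [396.8, -298.1, 256.3]
tcp_rot: [-3.142, 0.0, 0.989]
contact_force: [1.3, -1.1, -0.1]
grip_width: 91.8
finger_force: 0.0
```

>>> {"api": "send_rows", "payload": {"offset": [[0.5, 0.12, 0], [1.0, 0.23, 0]], "delta_rot": [[0, 0, 0], [0, 0, 0]]}}

```text
time: 2.9
tool_pos: [485.9, -211.8, 256.4]
tcp_rot: [3.141, 0.001, 0.991]
contact_force: [0.1, -0.9, 0.3]
grip_width: 91.7
finger_force: 0.0
```

>>> {"api": "send_rows", "payload": {"offset": [[0.5, 0.12, 0], [1.0, 0.23, 0], [1.0, 0.23, 0], [1.0, 0.23, 0], [1.0, 0.23, 0]], "delta_rot": [[0, 0, -0.025], [0, 0, -0.05], [0, 0, -0.075], [0, 0, -0.0915], [0, 0, -0.0915]]}}

```text
time: 3.52
tool_pos: [573.3, -127.2, 256.1]
tcp_rot: [-3.141, 0.0, 1.567]
contact_force: [1.1, -0.8, -0.1]
grip_width: 92.1
finger_force: 0.0
```

Run:
```python
from h import *
s=get_obs();print(s["joint_positions"].round(3),s["tool_pos"].round(1),s["tcp_rot"].round(3))
```

```text
[-0.348  0.439  1.293 -0.     1.41  -0.345] [ 573.3 -127.2  256.1] [-3.141  0.     1.567]
```

>>> {"api": "send_rows", "payload": {"offset": [[0.2, 0.2, 0], [0.4, 0.4, 0], [0.55, 0.55, 0], [0.55, 0.55, 0], [0.55, 0.55, 0], [0.55, 0.55, 0], [0.55, 0.55, 0]], "delta_rot": [[0, 0.028, 0], [0, 0.056, 0], [0, 0.084, 0], [0, 0.112, 0], [0, 0.14, 0], [0, 0.1667, 0], [0, 0.1667, 0]]}}

```text
time: 4.4
tool_pos: [638.8, -62.7, 253.0]
tcp_rot: [-3.124, -1.049, 1.55]
contact_force: [-0.8, 0.1, -0.0]
grip_width: 91.9
finger_force: 0.0
```

Run:
```python
from h import *
s=get_obs();print(s["joint_positions"].round(3),s["tool_pos"].round(1),s["tcp_rot"].round(3))
r=np.pi/2
E=R.from_matrix(np.array([[0,1,0],[.5,0,3**.5/2],[3**.5/2,0,-.5]])).as_euler('xyz');print(E)
plan([665.5,-2,95.5],E)
im=optics.capture("side");cv2.imwrite("pics/s1.png",im[:,:,::-1])
for n in("coaster","cup"):
  im=optics.capture("top")
  for d in finder.silhouettes(n,"top")[:1]:
    v,u=np.nonzero(d["region"]);P=rays("top",u,v,4 if n=="coaster" else 79)
    print(n,P.min(0),P.max(0))
```

```text
[-0.593  0.82   1.052  0.86   1.891 -0.573] [638.8 -62.7 253. ] [-3.124 -1.049  1.55 ]
[ 3.14159265 -1.04719755  1.57079633]
off [-0.884  0.231  1.093] rot [ 0.0001 -0.0003 -0.0016]
coaster [618.69284661  24.4825036 ] [717.21944079 118.93365758]
cup [619.88155623  41.26603779] [689.72663248 104.62067951]
```

Run:
```python
from h import *
im=optics.capture("top")
def px(cam,X):
    c=optics.get_calibration(cam);p=np.linalg.inv(c["world_from_camera"])@np.append(X,1.);return np.array([c["fx"]*p[0]/p[2]+c["cx"],c["fy"]*p[1]/p[2]+c["cy"]])
im2=optics.capture("side")
out=[]
for cam,I,c0 in(("top",im,(232,172)),("side",im2,(276,178))):
    x0,y0=c0[0]-32,c0[1]-32;k=8
    C=cv2.resize(np.ascontiguousarray(I[y0:y0+64,x0:x0+64,::-1]),None,fx=k,fy=k,interpolation=cv2.INTER_CUBIC)[:, :400]
    for (cx,cy,z,r,col) in((666,76.5,79,32,(0,255,0)),(666,72,4,50,(0,0,255))):
        t=np.linspace(0,6.283,60);P=np.array([(px(cam,[cx+r*np.cos(a),cy+r*np.sin(a),z])-[x0,y0]+.5)*k for a in t],int)
        cv2.polylines(C,[P.reshape(-1,1,2)],True,col,1)
    out.append(C)
cv2.imwrite("pics/c1.png",np.hstack(out))
```

```text
(no output)
```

View pics/c1.png

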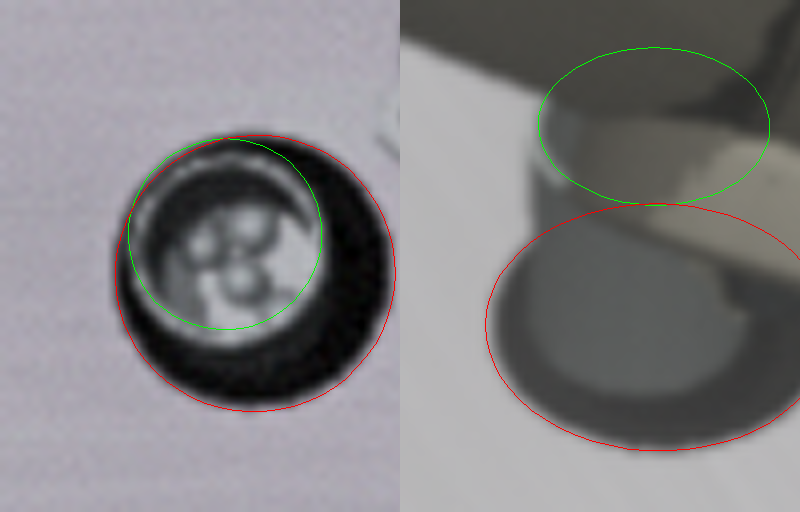

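Three balls visible on top; rim is at about (661–666, 75), mat at about (667,72). Approaching.

>>> {"api": "send_rows", "payload": {"offset": [[-0.44, 0.1, 0.2], [-0.884, 0.21, 0.5], [-0.884, 0.21, 0.9], [-0.884, 0.21, 0.9]], "delta_rot": [[0, 0, -0.0016], [0, 0, -0.0016], [0, 0, -0.0016], [0, 0, -0.0016]]}}

```text
time: 5.25
tool_pos: [663.3, -15.7, 108.8]
tcp_rot: [3.134, -1.049, 1.587]
contact_force: [-0.4, 0.5, 0.4]
grip_width: 92.1
finger_force: 0.0
```

Run:
```python
from h import *
s=get_obs();print(s["joint_positions"].round(3),s["tool_pos"].round(1),s["tcp_rot"].round(3))
plan([663,92,40.5],[3.1416,-1.0472,1.5708])
im=optics.capture("side");cv2.imwrite("pics/s2.png",im[60:260,150:400,::-1].repeat(2,0).repeat(2,1))
```

```text
[-0.518  0.984  1.13   0.856  1.686 -0.734] [663.3 -15.7 108.8] [ 3.134 -1.049  1.587]
off [-0.046  0.004  1.062] rot [-0.001  -0.0003  0.0013]
```

View pics/s2.png

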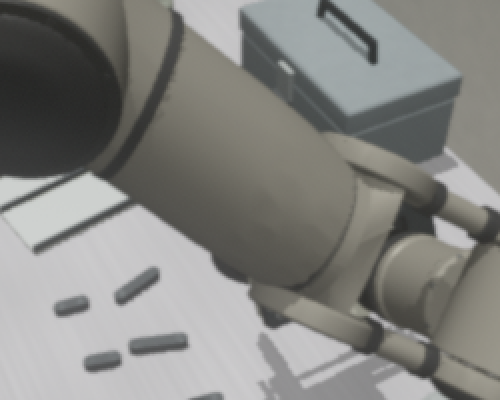

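The side view shows the arm hiding the cup, with the wrist well above the keys. Moving in and closing.

>>> {"api": "send_rows", "payload": {"offset": [[-0.04, 0, 0.25], [-0.04, 0, 0.5], [-0.04, 0, 0.75], [-0.04, 0, 0.95], [-0.04, 0, 0.95]], "delta_rot": [[0, 0, 0], [0, 0, 0], [0, 0, 0], [0, 0, 0], [0, 0, 0]]}}

```text
time: 5.92
tool_pos: [664.3, 77.9, 49.9]
tcp_rot: [3.124, -1.047, 1.593]
contact_force: [-0.2, 0.1, 0.4]
grip_width: 91.4
finger_force: 0.0
```

>>> {"api": "send_rows", "payload": {"offset": [[0, 0, 0.1], [0, 0, 0.1]], "delta_rot": [[0, 0, 0], [0, 0, 0]]}}

```text
time: 6.18
tool_pos: [664.6, 87.2, 43.7]
tcp_rot: [3.124, -1.047, 1.591]
contact_force: [-0.6, -0.2, 1.3]
grip_width: 91.7
finger_force: 0.0
```

>>> {"api": "send_rows", "payload": {"offset": [[0, 0, 0], [0, 0, 0], [0, 0, 0], [0, 0, 0], [0, 0, 0], [0, 0, 0]], "delta_rot": [[0, 0, 0], [0, 0, 0], [0, 0, 0], [0, 0, 0], [0, 0, 0], [0, 0, 0]], "grip": 0.5}}

```text
time: 6.92
tool_pos: [664.5, 87.1, 43.8]
tcp_rot: [3.124, -1.047, 1.591]
contact_force: [-2.1, -0.7, 1.2]
grip_width: 62.0
finger_force: 30.0
```

Run:
```python
from h import *
s=get_obs();print(s["joint_positions"].round(3),s["tool_pos"].round(1),s["tcp_rot"].round(3))
im=optics.capture("top");cv2.imwrite("pics/t2.png",im[100:250,150:350,::-1].repeat(3,0).repeat(3,1))
```

```text
[-0.387  1.02   1.269  0.935  1.488 -0.806] [664.5  87.1  43.8] [ 3.124 -1.047  1.591]
```

View pics/t2.png

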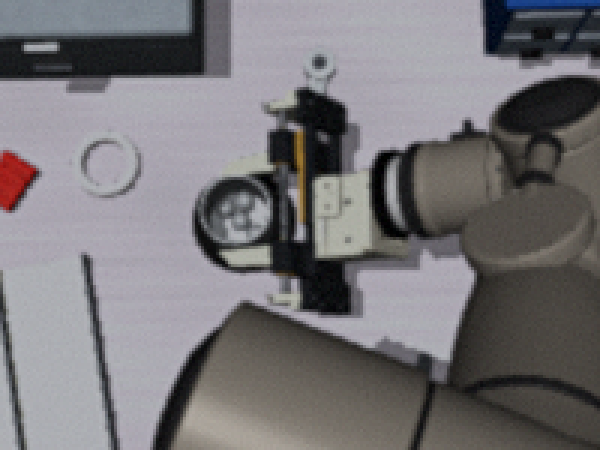

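Run:
```python
from h import *
E=lambda s,a:R.from_euler(s,a)
for az in(90,70,50,30):
    a=np.radians(az);y=np.array([np.sin(a),-np.cos(a),0])
    for tilt in(30,90,145):
      t=np.radians(tilt);z=np.array([np.cos(a)*np.cos(t),np.sin(a)*np.cos(t),-np.sin(t)])
      M=R.from_matrix(np.stack([np.cross(y,z),y,z],1))
      g=np.array([485,-325,115]);w=g-150*z;q1=np.arctan2(w[1],w[0])-.13
      for q23 in(1.7,2.1):
        W=(E('y',q23).inv()*E('z',q1).inv()*M).as_euler('ZYZ')
        print(az,tilt,"q1 %.2f q23 %.1f"%(q1,q23),W[0].round(2),W[1].round(2),((W[2]-np.pi/2+np.pi)%(2*np.pi)-np.pi).round(2))
```

```text
90 30 q1 -0.88 q23 1.7 0.76 2.21 -0.67
90 30 q1 -0.88 q23 2.1 0.62 1.9 -0.95
90 90 q1 -0.72 q23 1.7 0.0 1.44 -0.72
90 90 q1 -0.72 q23 2.1 -0.0 1.04 -0.72
90 145 q1 -0.52 q23 1.7 -0.94 1.07 -0.21
90 145 q1 -0.52 q23 2.1 -1.19 0.87 0.22
70 30 q1 -0.92 q23 1.7 0.92 1.98 -0.43
70 30 q1 -0.92 q23 2.1 0.83 1.72 -0.75
70 90 q1 -0.72 q23 1.7 0.0 1.44 -0.37
70 90 q1 -0.72 q23 2.1 0.0 1.04 -0.37
70 145 q1 -0.51 q23 1.7 -0.97 1.37 0.02
70 145 q1 -0.51 q23 2.1 -1.08 1.16 0.37
50 30 q1 -0.94 q23 1.7 1.01 1.72 -0.24
50 30 q1 -0.94 q23 2.1 1.0 1.5 -0.57
50 90 q1 -0.72 q23 1.7 0.0 1.44 -0.02
50 90 q1 -0.72 q23 2.1 -0.0 1.04 -0.02
50 145 q1 -0.52 q23 1.7 -0.94 1.64 0.21
50 145 q1 -0.52 q23 2.1 -0.96 1.41 0.53
30 30 q1 -0.94 q23 1.7 1.06 1.41 -0.06
30 30 q1 -0.94 q23 2.1 1.15 1.23 -0.43
30 90 q1 -0.72 q23 1.7 0.0 1.44 0.33
30 90 q1 -0.72 q23 2.1 -0.0 1.04 0.33
30 145 q1 -0.55 q23 1.7 -0.86 1.89 0.41
30 145 q1 -0.55 q23 2.1 -0.8 1.62 0.71
```

>>> {"api": "send_rows", "payload": {"offset": [[0.2, 0, -0.12], [0.4, 0, -0.23], [0.7, 0, -0.4], [0.9, 0, -0.52], [0.9, 0, -0.52]], "delta_rot": [[0, 0, 0], [0, 0, 0], [0, 0, 0], [0, 0, 0], [0, 0, 0]]}}

```text
time: 7.6
tool_pos: [664.4, 86.9, 170.1]
tcp_rot: [3.115, -1.045, 1.599]
contact_force: [-0.4, -0.5, -2.3]
grip_width: 62.0
finger_force: 30.0
```

>>> {"api": "send_rows", "payload": {"offset": [[-0.25, -0.14, -0.24], [-0.55, -0.34, -0.6], [-0.83, -0.54, -0.94]], "delta_rot": [[0, 0, 0], [0, 0, 0], [0, 0, 0]]}}

```text
time: 7.98
tool_pos: [598.5, -61.7, 135.5]
tcp_rot: [3.128, -1.048, 1.588]
contact_force: [0.8, 0.1, -3.1]
grip_width: 62.2
finger_force: 30.0
```

>>> {"api": "send_rows", "payload": {"offset": [[0, 0, 0], [0, 0, 0]], "delta_rot": [[0, 0, 0], [0, 0, 0]]}}

```text
time: 8.22
tool_pos: [599.7, -60.5, 136.6]
tcp_rot: [3.127, -1.048, 1.588]
contact_force: [0.2, -0.5, -2.7]
grip_width: 62.3
finger_force: 30.0
```

Run:
```python
from h import *
s=get_obs();print(s["joint_positions"].round(3),s["tool_pos"].round(1),s["tcp_rot"].round(3))
a=np.radians(15)
def P(p,tilt):
    t=np.radians(tilt);z=np.array([np.cos(a)*np.cos(t),np.sin(a)*np.cos(t),-np.sin(t)]);y=np.array([np.sin(a),-np.cos(a),0])
    plan(p,R.from_matrix(np.stack([np.cross(y,z),y,z],1)).as_euler('xyz'))
P([520,-180,170],30);P([451,-300,150],90)
```

```text
[-0.622  0.886  1.268  0.792  1.718 -0.824] [599.7 -60.5 136.6] [ 3.127 -1.048  1.588]
off [-0.25  -0.666 -1.002] rot [-0.1806 -0.0009  0.1053]
off [-0.889 -1.247 -1.785] rot [-0.1081 -0.1421  0.189 ]
```

>>> {"api": "send_rows", "payload": {"offset": [[-0.03, -0.08, -0.12], [-0.06, -0.16, -0.25], [-0.1, -0.25, -0.37], [-0.13, -0.33, -0.5], [-0.16, -0.42, -0.62], [-0.19, -0.5, -0.75], [-0.22, -0.58, -0.87], [-0.25, -0.66, -1.0]], "delta_rot": [[-0.025, 0, 0.014], [-0.05, 0, 0.029], [-0.075, 0, 0.0437], [-0.1, 0, 0.058], [-0.125, 0, 0.0729], [-0.15, 0, 0.0875], [-0.175, 0, 0.102], [-0.1806, 0, 0.1053]]}}

```text
time: 9.22
tool_pos: [520.1, -177.3, 171.2]
tcp_rot: [-3.133, -1.051, 0.258]
contact_force: [1.1, 0.7, -1.9]
grip_width: 62.4
finger_force: 30.0
```

```bash
cat >> h.py <<'E'
def P(p,az,tilt):
    a=np.radians(az);t=np.radians(tilt);z=np.array([np.cos(a)*np.cos(t),np.sin(a)*np.cos(t),-np.sin(t)]);y=np.array([np.sin(a),-np.cos(a),0])
    plan(p,R.from_matrix(np.stack([np.cross(y,z),y,z],1)).as_euler('xyz'))
def st():
    s=get_obs();print(s["time"],s["joint_positions"].round(3),s["tool_pos"].round(1),s["tcp_rot"].round(3),s["grip_width"].round(1),s["finger_force"])
E
python3 - <<'E'
from h import *
st();P([451,-300,150],15,90);P([451,-300,150],15,60)
E
```

```text
Traceback (most recent call last):
  File "h.py", line 25, in st
    s=get_obs();print(s["time"],s["joint_positions"].round(3),s["tool_pos"].round(1),s["tcp_rot"].round(3),s["grip_width"].round(1),s["finger_force"])
                                                                                                           ^^^^^^^^^^^^^^^^^^^^^
AttributeError: 'float' object has no attribute 'round'
```

```bash
sed -i 's/s\["grip_width"\].round(1)/s["grip_width"]/' h.py
python3 - <<'E'
from h import *
st();P([451,-300,150],15,60)
E
```

```text
9.225 [-0.994  0.422  2.221  1.564  0.974 -0.982] [ 520.1 -177.3  171.2] [-3.133 -1.051  0.258] 62.39650118496757 29.971241615567124
off [-0.56   0.837 -0.629] rot [-0.0008 -0.084  -0.0001]
```

>>> {"api": "send_rows", "payload": {"offset": [[-0.09, 0.14, -0.1], [-0.18, 0.28, -0.21], [-0.28, 0.42, -0.31], [-0.37, 0.56, -0.42], [-0.46, 0.7, -0.52], [-0.56, 0.837, -0.629], [-0.56, 0.837, -0.629]], "delta_rot": [[0, -0.014, 0], [0, -0.028, 0], [0, -0.042, 0], [0, -0.056, 0], [0, -0.07, 0], [0, -0.084, 0], [0, -0.084, 0]]}}

```text
time: 10.1
tool_pos: [452.4, -304.3, 150.9]
tcp_rot: [3.141, -0.525, 0.265]
contact_force: [0.2, 0.7, -2.9]
grip_width: 62.1
finger_force: 30.0
```

Run:
```python
from h import *
st();P([451,-300,115],15,90);
im=optics.capture("side");cv2.imwrite("pics/s3.png",im[:,:,::-1])
```

```text
10.1 [-1.027  0.363  1.87   0.678  0.875 -0.157] [ 452.4 -304.3  150.9] [ 3.141 -0.525  0.265] 62.12341927284887 29.970963025989477
off [-0.151 -0.038  0.258] rot [-0.     -0.0835  0.0005]
```

View pics/s3.png

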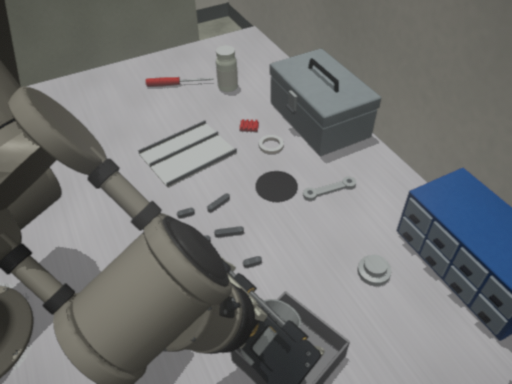

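>>> {"api": "send_rows", "payload": {"offset": [[-0.03, -0.01, 0.05], [-0.06, -0.02, 0.1], [-0.1, -0.03, 0.17], [-0.15, -0.04, 0.258], [-0.15, -0.04, 0.258], [-0.15, -0.04, 0.258]], "delta_rot": [[0, -0.02, 0], [0, -0.04, 0], [0, -0.06, 0], [0, -0.0835, 0], [0, -0.0835, 0], [0, -0.0835, 0]]}}

```text
time: 10.9
tool_pos: [449.8, -297.1, 113.9]
tcp_rot: [-3.137, -0.002, 0.264]
contact_force: [-0.7, -0.0, -2.9]
grip_width: 62.1
finger_force: 30.0
```

Run:
```python
from h import *
st();P([436,-304,107],15,145)
```

```text
10.9 [-0.728  0.484  1.639  0.005  1.021  0.577] [ 449.8 -297.1  113.9] [-3.137e+00 -2.000e-03  2.640e-01] 62.05357296043259 29.970569343713578
off [-0.126  0.026  0.057] rot [-0.0005 -0.153   0.0006]
```

>>> {"api": "send_rows", "payload": {"offset": [[-0.02, 0, 0.01], [-0.04, 0, 0.02], [-0.06, 0.01, 0.03], [-0.08, 0.01, 0.04], [-0.1, 0.02, 0.05], [-0.126, 0.026, 0.057], [-0.126, 0.026, 0.057], [-0.126, 0.026, 0.057]], "delta_rot": [[0, -0.01, 0], [0, -0.02, 0], [0, -0.03, 0], [0, -0.04, 0], [0, -0.05, 0], [0, -0.06, 0], [0, -0.07, 0], [0, -0.08, 0]]}}

```text
time: 11.9
tool_pos: [435.5, -305.2, 107.7]
tcp_rot: [-3.137, 0.502, 0.263]
contact_force: [-0.3, -0.0, -1.7]
grip_width: 62.5
finger_force: 30.0
```

>>> {"api": "send_rows", "payload": {"offset": [[0, 0, 0], [0, 0, 0], [0, 0, 0], [0, 0, 0], [0, 0, 0], [0, 0, 0], [0, 0, 0], [0, 0, 0]], "delta_rot": [[0, -0.01, 0], [0, -0.02, 0], [0, -0.03, 0], [0, -0.04, 0], [0, -0.05, 0], [0, -0.06, 0], [0, -0.073, 0], [0, -0.073, 0]]}}

```text
time: 12.9
tool_pos: [435.6, -304.9, 106.2]
tcp_rot: [-3.13, 0.96, 0.271]
contact_force: [-0.5, 0.0, -1.5]
grip_width: 62.4
finger_force: 30.0
```

>>> {"api": "send_rows", "payload": {"offset": [[0, 0, 0], [0, 0, 0], [0, 0, 0], [0, 0, 0], [0, 0, 0], [0, 0, 0], [0, 0, 0], [0, 0, 0]], "delta_rot": [[0, -0.01, 0], [0, -0.014, 0], [0, -0.014, 0], [0, -0.014, 0], [0, -0.014, 0], [0, -0.014, 0], [0, -0.014, 0], [0, -0.014, 0]]}}

```text
time: 13.9
tool_pos: [436.4, -304.9, 107.5]
tcp_rot: [-3.137, 1.049, 0.266]
contact_force: [0.4, 0.5, -1.2]
grip_width: 61.9
finger_force: 30.0
```

Run:
```python
from h import *
st()
im=optics.capture("top")[170:300,300:430];im2=optics.capture("side")[250:384,190:390]
f=lambda i,w,h:cv2.resize(i[:,:,::-1],(w,h),interpolation=cv2.INTER_CUBIC)
cv2.imwrite("pics/p4.png",np.hstack([f(im,400,400),f(im2,400,400)]))
```

```text
13.9 [-0.424  1.009  1.073 -0.624  1.919  0.941] [ 436.4 -304.9  107.5] [-3.137  1.049  0.266] 61.87465489036431 29.970962353690993
```

View pics/p4.png

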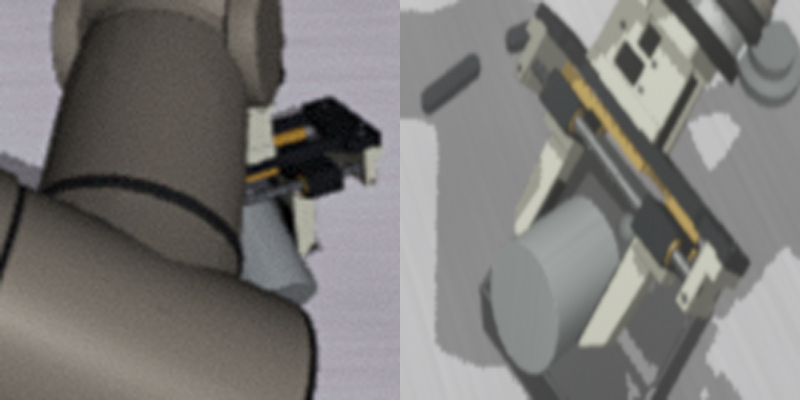

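Run:
```python
from h import *
P([451,-300,150],15,75)
```

```text
off [-0.243 -0.009 -0.288] rot [-0.0003  0.2087  0.0003]
```

>>> {"api": "send_rows", "payload": {"offset": [[-0.05, 0, -0.05], [-0.1, 0, -0.1], [-0.15, 0, -0.17], [-0.2, 0, -0.23], [-0.243, -0.01, -0.288], [-0.243, -0.01, -0.288], [-0.243, -0.01, -0.288], [-0.243, -0.01, -0.288]], "delta_rot": [[0, 0.026, 0], [0, 0.052, 0], [0, 0.078, 0], [0, 0.104, 0], [0, 0.13, 0], [0, 0.156, 0], [0, 0.182, 0], [0, 0.2087, 0]]}}

```text
time: 15.0
tool_pos: [450.9, -300.0, 150.9]
tcp_rot: [3.141, -0.267, 0.263]
contact_force: [-0.4, -0.2, -1.2]
grip_width: 62.3
finger_force: 30.0
```

Run:
```python
from h import *
st();P([520,-190,185],15,30)
```

```text
15.0 [-0.872  0.372  1.745  0.302  0.932  0.266] [ 450.9 -300.   150.9] [ 3.141 -0.267  0.263] 62.26880333977822 29.97440103776171
off [ 0.841 -0.735 -0.064] rot [-1.000e-04  1.242e-01  2.000e-04]
```

>>> {"api": "send_rows", "payload": {"offset": [[0.12, -0.1, -0.01], [0.24, -0.21, -0.02], [0.36, -0.31, -0.03], [0.48, -0.42, -0.04], [0.6, -0.52, -0.05], [0.72, -0.63, -0.06], [0.84, -0.735, -0.064], [0.84, -0.735, -0.064]], "delta_rot": [[0, 0.018, 0], [0, 0.036, 0], [0, 0.054, 0], [0, 0.072, 0], [0, 0.09, 0], [0, 0.108, 0], [0, 0.1242, 0], [0, 0.1242, 0]]}}

```text
time: 16.0
tool_pos: [519.5, -189.0, 182.6]
tcp_rot: [-3.131, -1.041, 0.254]
contact_force: [0.8, -1.8, -0.9]
grip_width: 62.1
finger_force: 30.0
```

Run:
```python
from h import *
st();P([600,-70,170],90,30)
im=optics.capture("top");cv2.imwrite("pics/t5.png",cv2.resize(im[130:300,210:420,::-1],(780,600),interpolation=cv2.INTER_CUBIC))
```

```text
16.0 [-1.009  0.396  2.187  1.504  0.974 -0.905] [ 519.5 -189.   182.6] [-3.131 -1.041  0.254] 62.080125658820165 29.970894928264897
off [ 0.364 -0.782  0.837] rot [ 0.1795  0.0003 -0.1053]
```

View pics/t5.png

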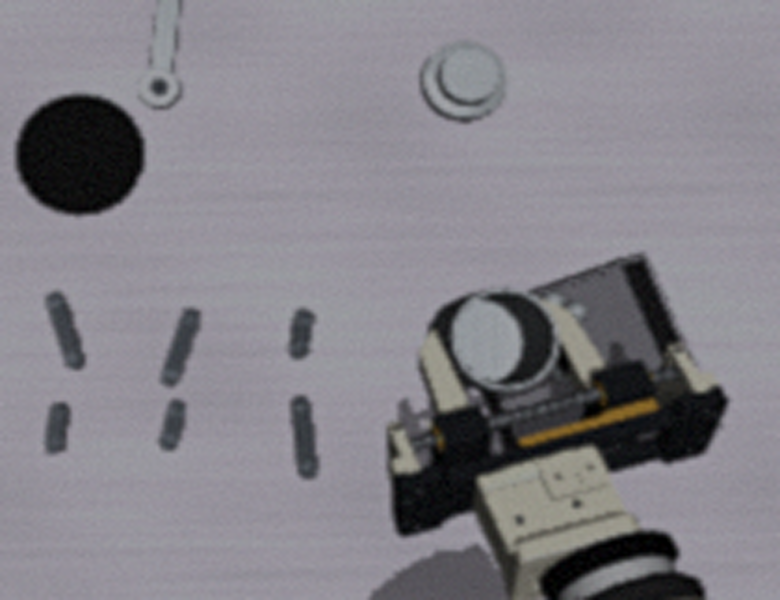

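The cup is empty and ball glints show in the bin; no balls are on the bench. Carrying it back.

>>> {"api": "send_rows", "payload": {"offset": [[0.05, -0.1, 0.1], [0.09, -0.2, 0.21], [0.14, -0.3, 0.31], [0.18, -0.4, 0.42], [0.23, -0.5, 0.52], [0.27, -0.6, 0.63], [0.32, -0.7, 0.73], [0.364, -0.782, 0.837]], "delta_rot": [[0.023, 0, -0.0135], [0.046, 0, -0.027], [0.069, 0, -0.04], [0.092, 0, -0.054], [0.115, 0, -0.067], [0.138, 0, -0.081], [0.161, 0, -0.094], [0.1795, 0, -0.1053]]}}

```text
time: 17.05
tool_pos: [601.7, -72.1, 170.9]
tcp_rot: [3.141, -1.037, 1.575]
contact_force: [-0.7, -0.6, -1.5]
grip_width: 62.1
finger_force: 30.0
```

Run:
```python
from h import *
st()
I=cv2.imread("pics/t5.png",0)<45
n,l,s,c=cv2.connectedComponentsWithStats(I.astype(np.uint8));k=l[154,80]
uv=(210+(c[k][0]+.5)*210/780-.5,130+(c[k][1]+.5)*170/600-.5);m=ray("top",uv,4)
print(uv,m,s[k])
I=cv2.cvtColor(cv2.imread("pics/s3.png"),cv2.COLOR_BGR2GRAY)<75
n,l,s,c=cv2.connectedComponentsWithStats(I.astype(np.uint8));k=l[186,277];print("side",c[k],s[k],ray("side",c[k],4))
P([m[0],m[1]+12,100],90,30)
```

```text
17.05 [-0.631  0.851  1.224  0.786  1.773 -0.767] [601.7 -72.1 170.9] [ 3.141 -1.037  1.575] 62.074158016823645 29.96737781271804
(np.float64(231.122449704142), np.float64(173.38305274725275)) [666.62279662  72.82385655] [   18    97   124   116 11375]
side [276.26282051 186.12606838] [257 172  40  30 936] [666.89354387  70.7953894 ]
off [0.157 0.545 1.425] rot [-0.0004  0.0017  0.0003]
```

>>> {"api": "send_rows", "payload": {"offset": [[0.03, 0.12, 0.25], [0.06, 0.24, 0.5], [0.1, 0.36, 0.7], [0.13, 0.46, 0.85], [0.157, 0.545, 1.0], [0.157, 0.545, 1.0]], "delta_rot": [[0, 0.0017, 0], [0, 0.0017, 0], [0, 0.0017, 0], [0, 0.0017, 0], [0, 0.0017, 0], [0, 0.0017, 0]]}}

```text
time: 17.8
tool_pos: [666.4, 43.1, 126.4]
tcp_rot: [3.14, -1.053, 1.573]
contact_force: [0.3, 0.4, -1.7]
grip_width: 62.0
finger_force: 30.0
```

Run:
```python
from h import *
st();P([666.8,84,60],90,30)
```

```text
17.8 [-0.445  0.93   1.203  0.903  1.624 -0.701] [666.4  43.1 126.4] [ 3.14  -1.053  1.573] 61.96736539937441 29.971276709984522
off [-0.312  0.003  0.57 ] rot [-0.0001 -0.0009  0.0002]
```

>>> {"api": "send_rows", "payload": {"offset": [[-0.1, 0, 0.19], [-0.2, 0, 0.38], [-0.312, 0, 0.57], [-0.312, 0, 0.57], [-0.312, 0, 0.57]], "delta_rot": [[0, -0.0009, 0], [0, -0.0009, 0], [0, -0.0009, 0], [0, -0.0009, 0], [0, -0.0009, 0]]}}

```text
time: 18.42
tool_pos: [666.9, 82.3, 61.1]
tcp_rot: [3.137, -1.048, 1.574]
contact_force: [0.2, 0.6, -1.4]
grip_width: 62.3
finger_force: 30.0
```

>>> {"api": "send_rows", "payload": {"offset": [[-0.04, 0, 0.023], [-0.07, 0, 0.04], [-0.09, 0, 0.052], [-0.102, 0, 0.059], [-0.102, 0, 0.059]], "delta_rot": [[0, 0, 0], [0, 0, 0], [0, 0, 0], [0, 0, 0], [0, 0, 0]]}}

```text
time: 19.05
tool_pos: [666.5, 83.0, 46.3]
tcp_rot: [3.139, -1.048, 1.573]
contact_force: [0.4, -0.2, -1.1]
grip_width: 61.8
finger_force: 30.0
```

Run:
```python
from h import *
st();P([666.8,84,43.8],90,30)
```

```text
19.05 [-0.392  1.02   1.26   0.933  1.496 -0.792] [666.5  83.   46.3] [ 3.139 -1.048  1.573] 61.823322906453505 29.971221074665664
off [-0.013  0.002  0.018] rot [ 0.0002 -0.0001  0.0001]
```

>>> {"api": "send_rows", "payload": {"offset": [[-0.008, 0, 0.005], [-0.017, 0, 0.01], [-0.017, 0, 0.01]], "delta_rot": [[0, 0, 0], [0, 0, 0], [0, 0, 0]]}}

```text
time: 19.42
tool_pos: [666.5, 83.0, 44.0]
tcp_rot: [3.138, -1.048, 1.573]
contact_force: [-0.4, 0.2, -2.1]
grip_width: 62.3
finger_force: 30.0
```

>>> {"api": "send_rows", "payload": {"offset": [[0, 0, 0], [0, 0, 0], [0, 0, 0], [0, 0, 0], [0, 0, 0], [0, 0, 0]], "delta_rot": [[0, 0, 0], [0, 0, 0], [0, 0, 0], [0, 0, 0], [0, 0, 0], [0, 0, 0]], "grip": 1.0}}

```text
time: 20.18
tool_pos: [666.5, 83.0, 44.0]
tcp_rot: [3.138, -1.048, 1.573]
contact_force: [0.2, -0.3, -0.0]
grip_width: 92.2
finger_force: 0.0
```

>>> {"api": "send_rows", "payload": {"offset": [[0, 0, -0.25], [0, 0, -0.5], [0, 0, -0.75], [0, 0, -1], [0, 0, -1]], "delta_rot": [[0, 0, 0], [0, 0, 0], [0, 0, 0], [0, 0, 0], [0, 0, 0]]}}

```text
time: 20.8
tool_pos: [667.1, -23.1, 104.9]
tcp_rot: [3.133, -1.046, 1.575]
contact_force: [0.6, -0.3, -0.2]
grip_width: 91.9
finger_force: 0.0
```

Run:
```python
from h import *
st();P([560,-60,230],90,90)
```

```text
20.8 [-0.526  0.993  1.119  0.856  1.682 -0.73 ] [667.1 -23.1 104.9] [ 3.133 -1.046  1.575] 91.9488174216832 0.0
off [ 0.75  -0.887 -0.792] rot [ 9.000e-04 -1.665e-01 -1.000e-04]
```

>>> {"api": "send_rows", "payload": {"offset": [[0.12, -0.1, -0.12], [0.25, -0.22, -0.25], [0.37, -0.35, -0.4], [0.5, -0.5, -0.55], [0.62, -0.7, -0.7], [0.75, -0.887, -0.79], [0.75, -0.887, -0.79]], "delta_rot": [[0, -0.025, 0], [0, -0.05, 0], [0, -0.075, 0], [0, -0.1, 0], [0, -0.13, 0], [0, -0.155, 0], [0, -0.1665, 0]], "grip": 0.45}}

```text
time: 21.68
tool_pos: [559.0, -56.0, 231.3]
tcp_rot: [3.137, 0.002, 1.574]
contact_force: [1.0, 0.6, -0.2]
grip_width: 41.3
finger_force: 0.0
```

>>> {"api": "send_rows", "payload": {"offset": [[-0.5, -0.4, 0], [-1, -0.6, 0], [-1, -0.6, 0]], "delta_rot": [[0, 0, 0], [0, 0, 0], [0, 0, 0]]}}

```text
time: 22.05
tool_pos: [486.2, -179.1, 228.2]
tcp_rot: [3.141, -0.002, 1.569]
contact_force: [1.3, 0.7, 0.6]
grip_width: 41.1
finger_force: 0.0
```

Run:
```python
from h import *
st()
im=optics.capture("top");cv2.imwrite("pics/t6.png",cv2.resize(im[120:290,110:330,::-1],(770,595),interpolation=cv2.INTER_CUBIC))
np.set_printoptions(precision=2,suppress=True)
g=cv2.cvtColor(im,cv2.COLOR_RGB2GRAY);m=((g<105)).astype(np.uint8);m[:205]=0
n,l,s,c=cv2.connectedComponentsWithStats(m)
for k in range(1,n):
    if 30<s[k][4]<150:print(c[k],s[k],*rect("top",l==k,7))
print(optics.get_calibration("wrist"))
```

```text
22.05 [-0.502  0.328  1.54   0.002  1.274 -0.501] [ 486.2 -179.1  228.2] [ 3.141e+00 -2.000e-03  1.569e+00] 41.14627221142408 0.0
[154.61 232.63] [150 205  10  56 138] [502.33 288.04] [157.81   6.84] 0.1647801510974265
[227.36 223.28] [223 213  10  22 121] [524.88  84.3 ] [60.32 15.26] 0.2893953080307967
[258.37 227.98] [254 218  10  22 115] [510.42  -2.18] [59.75 14.67] -0.32862442346820586
[290.62 224.18] [288 218   7  14  72] [519.51 -92.27] [36.97 14.8 ] -0.20752697928365293
[256.25 249.93] [253 243   7  15  69] [450.08   4.78] [36.99 13.91] -0.23770952479485885
[291.5  253.48] [288 242   8  24 128] [438.94 -92.36] [60.83 15.55] 0.08227972453437893
[225.23 250.59] [222 244   7  14  73] [449.57  90.72] [36.71 14.84] -0.15453650557766174
{'fx': 297.3186396354542, 'fy': 297.3186396354542, 'cx': 253.20431322017896, 'cy': 195.2562472472893, 'world_from_camera': array([[   1.  ,   -0.  ,    0.  ,  485.71],
       [  -0.  ,   -0.96,   -0.27, -107.26],
       [   0.  ,    0.27,   -0.96,  386.02],
       [   0.  ,    0.  ,    0.  ,    1.  ]])}
```

View pics/t6.png

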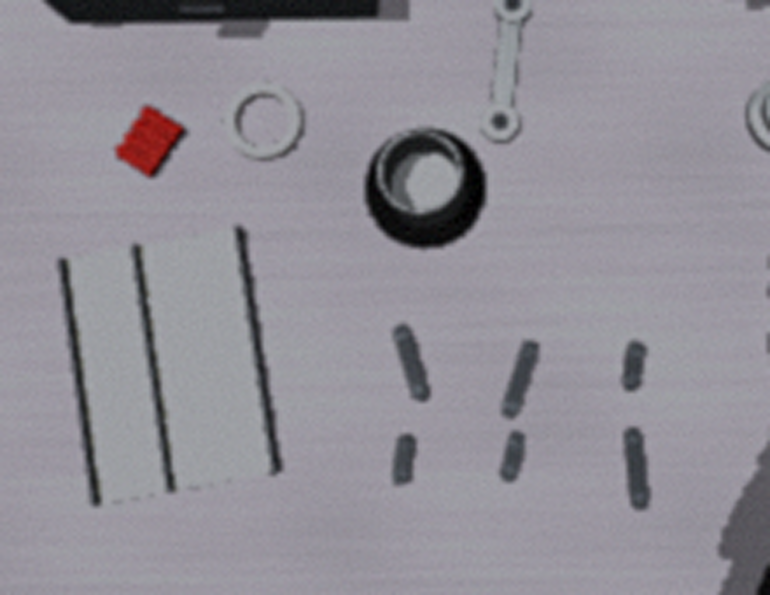

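Run:
```python
from h import *
np.set_printoptions(precision=1,suppress=True)
im=optics.capture("top");g=cv2.cvtColor(im,cv2.COLOR_RGB2GRAY).astype(float)
W={}
for n,(a,b) in dict(L=((128,195),(137.4,263)),M=((148.9,190),(158.9,260)),R=((178.6,186),(189.1,254))).items():
    pts=[]
    for v in range(int(a[1])+3,int(b[1])-2):
        u0=a[0]+(b[0]-a[0])*(v-a[1])/(b[1]-a[1]);u=np.arange(int(u0)-4,int(u0)+6);w=np.clip(120-g[v,u],0,None)
        if w.sum()>10:pts.append((np.sum(w*u)/w.sum(),v))
    P=np.array([ray("top",p,12) for p in pts]);vx,vy,x,y=cv2.fitLine(P.astype(np.float32),cv2.DIST_HUBER,0,.01,.01).ravel()
    print(n,np.arctan2(vy,vx)if vx>0 else np.arctan2(-vy,-vx),x,y,P[0],P[-1],ray("top",a,12),ray("top",b,12))
```

```text
L 0.16439357 518.50323 349.8661 [600.1 363.3] [427.9 334.8] [608.7 363.8] [419.7 332.6]
M 0.16369776 519.1961 289.2852 [613.3 304.9] [435.1 275.4] [621.8 304.9] [427.  273.3]
R 0.16392575 516.69073 203.09383 [623.2 220.2] [450.2 192. ] [631.8 220.9] [442. 190.]
```

```bash
cat >> h.py <<'E'
KEYS={"La":(525,85,.295),"Lb":(511,-1.5,-.328),"Lc":(439.2,-92,.085),"Sa":(449.8,90.5,-.155),"Sb":(450.2,5.3,-.238),"Sc":(520,-92,-.207)}
SLOT={"w0":(471.3,238.9),"w1":(530.5,248.7),"w2":(589.7,258.5),"n0":(459.5,310.1),"n1":(518.7,319.9),"n2":(577.9,329.7)}
PSI=1.735
def seg(cur,tgt,label):
    "print calls from cur to tgt (x,y,z,yaw), tool down"
    cur=np.array(cur,float);tgt=np.array(tgt,float);d=tgt-cur
    n=int(max(1,np.ceil(np.abs(d[:3]).max()/110),np.ceil(np.linalg.norm(d[:2])/115),np.ceil(abs(d[3])/1.2)))
    for i in range(n):
        a=cur+d*i/n;e=d/n;c,s=np.cos(a[3]),np.sin(a[3])
        o=np.array([c*e[0]+s*e[1],s*e[0]-c*e[1],-e[2]])/120
        r=int(max(np.ceil(np.linalg.norm(e[:3])/50),np.ceil(abs(e[3])/.175)))+(1 if i==n-1 else 0)
        print(label,o.round(3).tolist(),"rz",round(-e[3]/(2*np.pi),4),"rows",r)
def cycle(key,slot,z=80):
    s=get_obs();cur=(*s["tool_pos"],s["tcp_rot"][2]);kx,ky,ka=KEYS[key];sx,sy=SLOT[slot]
    seg(cur,(kx,ky,z,ka),"A");seg((kx,ky,z,ka),(kx,ky,4,ka),"B");print("C close; D lift z -0.633")
    seg((kx,ky,z,ka),(sx,sy,z,PSI),"E");seg((sx,sy,z,PSI),(sx,sy,9,PSI),"F")
def keys():
    im=optics.capture("top");g=cv2.cvtColor(im,cv2.COLOR_RGB2GRAY);m=(g<105).astype(np.uint8);m[:200]=0
    n,l,s,c=cv2.connectedComponentsWithStats(m)
    for k in range(1,n):
        if 40<s[k][4]<150:print(*[np.round(x,2) for x in rect("top",l==k,7)])
E
python3 -c "
from h import *
cycle('Lc','w0')"
```

```text
A [0.36, -0.2, 0.618] rz 0.1181 rows 5
A [0.13, -0.391, 0.618] rz 0.1181 rows 6
B [0.0, 0.0, 0.633] rz -0.0 rows 3
C close; D lift z -0.633
E [0.125, -0.681, -0.0] rz -0.0657 rows 3
E [0.388, -0.574, -0.0] rz -0.0657 rows 3
E [0.585, -0.37, -0.0] rz -0.0657 rows 3
E [0.685, -0.105, -0.0] rz -0.0657 rows 4
F [0.0, 0.0, 0.592] rz -0.0 rows 3
```

>>> {"api": "send_rows", "payload": {"offset": [[0.36, -0.2, 0.618], [0.36, -0.2, 0.618], [0.36, -0.2, 0.618], [0.36, -0.2, 0.618], [0.36, -0.2, 0.618]], "delta_rot": [[0, 0, 0.028], [0, 0, 0.056], [0, 0, 0.084], [0, 0, 0.11], [0, 0, 0.1181]]}}

```text
time: 22.78
tool_pos: [464.4, -132.7, 154.2]
tcp_rot: [-3.141, -0.003, 0.827]
contact_force: [1.0, -0.5, 0.7]
grip_width: 41.3
finger_force: 0.0
```

>>> {"api": "send_rows", "payload": {"offset": [[0.13, -0.391, 0.618], [0.13, -0.391, 0.618], [0.13, -0.391, 0.618], [0.13, -0.391, 0.618], [0.13, -0.391, 0.618], [0.13, -0.391, 0.618]], "delta_rot": [[0, 0, 0.028], [0, 0, 0.056], [0, 0, 0.084], [0, 0, 0.11], [0, 0, 0.1181], [0, 0, 0.1181]]}}

```text
time: 23.52
tool_pos: [440.2, -89.8, 80.3]
tcp_rot: [-3.139, -0.002, 0.089]
contact_force: [-0.1, -0.4, 0.1]
grip_width: 41.4
finger_force: 0.0
```

Run:
```python
from h import *
st();print(get_obs()["contact_force"])
im=optics.capture("wrist");cv2.imwrite("pics/w7.png",im[:,:,::-1])
c=optics.get_calibration("wrist");T=np.linalg.inv(c["world_from_camera"])
for X in((439.2,-92,12),):
    p=T@np.append(X,1.);th=np.arctan2(np.hypot(p[0],p[1]),p[2]);f=np.array(p[:2])/np.hypot(p[0],p[1])*th*c["fx"];print(f+[c["cx"],c["cy"]])
s=get_obs();seg((*s["tool_pos"],s["tcp_rot"][2]),(439.2,-92,4,.085),"B")
```

```text
23.525 [-0.374  0.396  1.921  0.004  0.825  1.106] [440.2 -89.8  80.3] [-3.139e+00 -2.000e-03  8.900e-02] 41.41040743888502 0.0
[-0.08107676 -0.40838009  0.12375514]
[256.12772694 207.37136613]
B [-0.009, 0.015, 0.636] rz 0.0006 rows 3
```

View pics/w7.png

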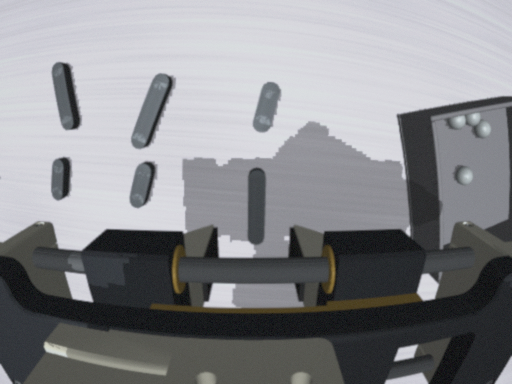

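The wrist view shows the key at (257,206), between the fingers and matching the projected (256,207). Balls are visible in the bin. Grasping.

>>> {"api": "send_rows", "payload": {"offset": [[-0.009, 0.015, 0.3], [-0.009, 0.015, 0.5], [-0.009, 0.015, 0.636], [-0.009, 0.015, 0.636]], "delta_rot": [[0, 0, 0], [0, 0, 0], [0, 0, 0], [0, 0, 0]]}}

```text
time: 24.08
tool_pos: [438.4, -92.3, 3.3]
tcp_rot: [-3.139, 0.001, 0.088]
contact_force: [0.3, 0.5, -0.2]
grip_width: 41.7
finger_force: 0.0
```

>>> {"api": "send_rows", "payload": {"offset": [[0, 0, 0], [0, 0, 0], [0, 0, 0], [0, 0, 0], [0, 0, 0]], "delta_rot": [[0, 0, 0], [0, 0, 0], [0, 0, 0], [0, 0, 0], [0, 0, 0]], "grip": 0.0}}

```text
time: 24.7
tool_pos: [439.4, -93.2, 4.7]
tcp_rot: [-3.14, -0.003, 0.086]
contact_force: [-0.8, 1.1, 5.8]
grip_width: 13.6
finger_force: 30.0
```

>>> {"api": "send_rows", "payload": {"offset": [[0, 0, -0.3], [0, 0, -0.633], [0, 0, -0.633]], "delta_rot": [[0, 0, 0], [0, 0, 0], [0, 0, 0]]}}

```text
time: 25.08
tool_pos: [440.6, -93.9, 82.4]
tcp_rot: [3.141, -0.007, 0.086]
contact_force: [0.1, -0.6, -0.5]
grip_width: 13.6
finger_force: 30.0
```

>>> {"api": "send_rows", "payload": {"offset": [[0.06, -0.34, 0], [0.125, -0.681, 0], [0.125, -0.681, 0]], "delta_rot": [[0, 0, -0.025], [0, 0, -0.05], [0, 0, -0.0657]]}}

```text
time: 25.45
tool_pos: [446.0, -8.2, 79.2]
tcp_rot: [-3.139, -0.001, 0.506]
contact_force: [0.4, -0.6, -1.4]
grip_width: 13.6
finger_force: 30.0
```

>>> {"api": "send_rows", "payload": {"offset": [[0.19, -0.28, 0], [0.388, -0.574, 0], [0.388, -0.574, 0]], "delta_rot": [[0, 0, -0.025], [0, 0, -0.05], [0, 0, -0.0657]]}}

```text
time: 25.82
tool_pos: [454.0, 74.5, 79.2]
tcp_rot: [-3.14, -0.001, 0.919]
contact_force: [-0.4, -0.5, -0.1]
grip_width: 13.5
finger_force: 30.0
```

>>> {"api": "send_rows", "payload": {"offset": [[0.29, -0.18, 0], [0.585, -0.37, 0], [0.585, -0.37, 0]], "delta_rot": [[0, 0, -0.025], [0, 0, -0.05], [0, 0, -0.0657]]}}

```text
time: 26.2
tool_pos: [462.0, 157.1, 79.3]
tcp_rot: [-3.141, -0.002, 1.332]
contact_force: [0.8, 0.5, -0.4]
grip_width: 13.5
finger_force: 30.0
```

>>> {"api": "send_rows", "payload": {"offset": [[0.34, -0.05, 0], [0.685, -0.105, 0], [0.685, -0.105, 0], [0.685, -0.105, 0]], "delta_rot": [[0, 0, -0.025], [0, 0, -0.05], [0, 0, -0.0657], [0, 0, -0.0657]]}}

```text
time: 26.7
tool_pos: [469.6, 237.8, 79.3]
tcp_rot: [-3.141, -0.001, 1.737]
contact_force: [-0.3, 0.4, -1.5]
grip_width: 13.5
finger_force: 30.0
```

Run:
```python
from h import *
st();s=get_obs();seg((*s["tool_pos"],s["tcp_rot"][2]),(*SLOT["w0"],9,PSI),"F")
im=optics.capture("wrist");cv2.imwrite("pics/w8.png",im[:,:,::-1])
```

```text
26.7 [3.220e-01 5.100e-01 1.712e+00 1.000e-03 9.200e-01 1.550e-01] [469.6 237.8  79.3] [-3.141e+00 -1.000e-03  1.737e+00] 13.546198188028958 29.99890834093094
F [0.007, 0.016, 0.586] rz 0.0004 rows 3
```

View pics/w8.png

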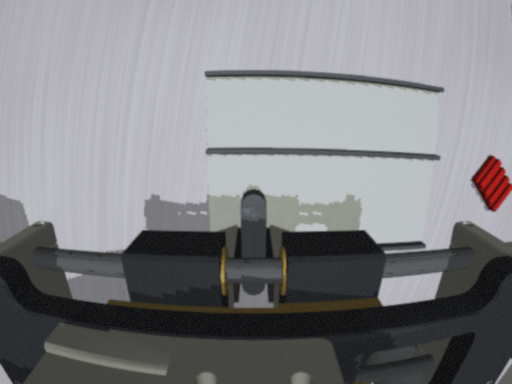

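The key is held and lies across the wide row. Placing it.

>>> {"api": "send_rows", "payload": {"offset": [[0.007, 0.016, 0.3], [0.007, 0.016, 0.5], [0.007, 0.016, 0.586], [0.007, 0.016, 0.586]], "delta_rot": [[0, 0, 0], [0, 0, 0], [0, 0, 0], [0, 0, 0]]}}

```text
time: 27.25
tool_pos: [472.3, 238.5, 10.1]
tcp_rot: [3.141, -0.001, 1.736]
contact_force: [-0.3, 0.1, -0.3]
grip_width: 13.6
finger_force: 30.0
```

>>> {"api": "send_rows", "payload": {"offset": [[0, 0, 0], [0, 0, 0], [0, 0, 0], [0, 0, 0]], "delta_rot": [[0, 0, 0], [0, 0, 0], [0, 0, 0], [0, 0, 0]], "grip": 0.3}}

```text
time: 27.75
tool_pos: [472.5, 239.0, 10.7]
tcp_rot: [3.139, -0.001, 1.737]
contact_force: [-0.5, -0.0, 0.3]
grip_width: 27.6
finger_force: 0.0
```

>>> {"api": "send_rows", "payload": {"offset": [[0, 0, -0.3], [0, 0, -0.6], [0, 0, -0.6]], "delta_rot": [[0, 0, 0], [0, 0, 0], [0, 0, 0]]}}

```text
time: 28.12
tool_pos: [474.0, 239.5, 85.2]
tcp_rot: [3.134, -0.002, 1.737]
contact_force: [-0.3, 0.0, -1.0]
grip_width: 27.4
finger_force: 0.0
```

Run:
```python
from h import *
st();keys();cycle("Lb","w1")
```

```text
28.125 [3.230e-01 5.050e-01 1.701e+00 1.000e-03 9.280e-01 1.550e-01] [474.  239.5  85.2] [ 3.134e+00 -2.000e-03  1.737e+00] 27.385452123208164 0.0
[ 502.89 -574.1 ] [141.44   7.37] 0.27
[525.13  84.1 ] [60.68 14.76] 0.3
[511.24  -2.2 ] [60.18 14.21] -0.34
[519.31 -92.33] [36.83 14.61] -0.22
[450.25   4.62] [36.58 13.41] -0.25
[105.53  -1.96] [68.98  8.68] 1.55
A [-0.677, -0.007, 0.01] rz 0.1096 rows 4
A [-0.527, 0.425, 0.01] rz 0.1096 rows 4
A [-0.137, 0.663, 0.01] rz 0.1096 rows 5
B [0.0, -0.0, 0.633] rz -0.0 rows 3
C close; D lift z -0.633
E [-0.173, -0.675, -0.0] rz -0.1094 rows 4
E [0.295, -0.631, -0.0] rz -0.1094 rows 4
E [0.629, -0.301, -0.0] rz -0.1094 rows 5
F [0.0, 0.0, 0.592] rz -0.0 rows 3
```

>>> {"api": "send_rows", "payload": {"offset": [[-0.34, 0, 0.01], [-0.677, -0.007, 0.01], [-0.677, -0.007, 0.01], [-0.677, -0.007, 0.01]], "delta_rot": [[0, 0, 0.028], [0, 0, 0.056], [0, 0, 0.084], [0, 0, 0.1096]], "grip": 0.45}}

```text
time: 28.68
tool_pos: [484.2, 157.8, 79.9]
tcp_rot: [-3.14, -0.001, 1.042]
contact_force: [-0.1, 0.2, -0.8]
grip_width: 41.1
finger_force: 0.0
```

>>> {"api": "send_rows", "payload": {"offset": [[-0.26, 0.21, 0.01], [-0.527, 0.425, 0.01], [-0.527, 0.425, 0.01], [-0.527, 0.425, 0.01]], "delta_rot": [[0, 0, 0.028], [0, 0, 0.056], [0, 0, 0.084], [0, 0, 0.1096]]}}

```text
time: 29.18
tool_pos: [496.8, 77.6, 78.5]
tcp_rot: [-3.14, 0.0, 0.353]
contact_force: [0.0, 0.0, 0.4]
grip_width: 41.3
finger_force: 0.0
```

>>> {"api": "send_rows", "payload": {"offset": [[-0.07, 0.33, 0.01], [-0.137, 0.663, 0.01], [-0.137, 0.663, 0.01], [-0.137, 0.663, 0.01], [-0.137, 0.663, 0.01], [-0.137, 0.663, 0.01]], "delta_rot": [[0, 0, 0.028], [0, 0, 0.056], [0, 0, 0.084], [0, 0, 0.1096], [0, 0, 0.1096], [0, 0, 0.1096]]}}

```text
time: 29.92
tool_pos: [509.8, -1.7, 77.9]
tcp_rot: [-3.14, 0.0, -0.325]
contact_force: [-0.4, 0.1, -0.0]
grip_width: 41.3
finger_force: 0.0
```

Run:
```python
from h import *
s=get_obs();seg((*s["tool_pos"],s["tcp_rot"][2]),(511,-1.5,4,-.33),"B")
```

```text
B [0.009, -0.005, 0.616] rz 0.0008 rows 3
```

>>> {"api": "send_rows", "payload": {"offset": [[0.009, -0.005, 0.3], [0.009, -0.005, 0.5], [0.009, -0.005, 0.616], [0.009, -0.005, 0.616]], "delta_rot": [[0, 0, 0], [0, 0, 0], [0, 0, 0], [0, 0, 0]]}}

```text
time: 30.42
tool_pos: [511.0, -1.4, 3.9]
tcp_rot: [-3.14, 0.001, -0.327]
contact_force: [-0.2, -0.4, 0.3]
grip_width: 41.4
finger_force: 0.0
```

>>> {"api": "send_rows", "payload": {"offset": [[0, 0, 0], [0, 0, 0], [0, 0, 0], [0, 0, 0], [0, 0, 0]], "delta_rot": [[0, 0, 0], [0, 0, 0], [0, 0, 0], [0, 0, 0], [0, 0, 0]], "grip": 0.0}}

```text
time: 31.05
tool_pos: [511.9, -1.7, 5.1]
tcp_rot: [-3.139, -0.002, -0.328]
contact_force: [-1.2, -0.3, 5.6]
grip_width: 13.7
finger_force: 30.0
```

>>> {"api": "send_rows", "payload": {"offset": [[0, 0, -0.3], [0, 0, -0.633], [0, 0, -0.633]], "delta_rot": [[0, 0, 0], [0, 0, 0], [0, 0, 0]]}}

```text
time: 31.42
tool_pos: [513.3, -1.9, 83.1]
tcp_rot: [-3.139, -0.007, -0.328]
contact_force: [0.3, 0.5, -1.0]
grip_width: 13.2
finger_force: 30.0
```

>>> {"api": "send_rows", "payload": {"offset": [[-0.09, -0.34, 0], [-0.173, -0.675, 0], [-0.173, -0.675, 0], [-0.173, -0.675, 0]], "delta_rot": [[0, 0, -0.028], [0, 0, -0.056], [0, 0, -0.084], [0, 0, -0.1094]]}}

```text
time: 31.92
tool_pos: [517.0, 82.3, 79.3]
tcp_rot: [-3.14, 0.0, 0.366]
contact_force: [0.2, 0.0, -1.4]
grip_width: 13.6
finger_force: 30.0
```

>>> {"api": "send_rows", "payload": {"offset": [[0.15, -0.32, 0], [0.295, -0.631, 0], [0.295, -0.631, 0], [0.295, -0.631, 0]], "delta_rot": [[0, 0, -0.028], [0, 0, -0.056], [0, 0, -0.084], [0, 0, -0.1094]]}}

```text
time: 32.42
tool_pos: [523.5, 165.6, 79.3]
tcp_rot: [-3.14, -0.001, 1.053]
contact_force: [0.0, -0.1, -1.0]
grip_width: 13.5
finger_force: 30.0
```

>>> {"api": "send_rows", "payload": {"offset": [[0.31, -0.15, 0], [0.629, -0.301, 0], [0.629, -0.301, 0], [0.629, -0.301, 0], [0.629, -0.301, 0]], "delta_rot": [[0, 0, -0.028], [0, 0, -0.056], [0, 0, -0.084], [0, 0, -0.1094], [0, 0, -0.1094]]}}

```text
time: 33.05
tool_pos: [530.2, 248.3, 79.6]
tcp_rot: [-3.141, -0.001, 1.732]
contact_force: [-0.5, 0.4, -0.7]
grip_width: 13.9
finger_force: 30.0
```

Run:
```python
from h import *
st();s=get_obs();seg((*s["tool_pos"],s["tcp_rot"][2]),(*SLOT["w1"],8,PSI),"F")
```

```text
33.05 [3.070e-01 5.990e-01 1.539e+00 1.000e-03 1.004e+00 1.440e-01] [530.2 248.3  79.6] [-3.141e+00 -1.000e-03  1.732e+00] 13.881661969738346 29.998384416103363
F [0.003, 0.003, 0.597] rz -0.0004 rows 3
```

>>> {"api": "send_rows", "payload": {"offset": [[0.003, 0.003, 0.3], [0.003, 0.003, 0.5], [0.003, 0.003, 0.597], [0.003, 0.003, 0.597]], "delta_rot": [[0, 0, 0], [0, 0, 0], [0, 0, 0], [0, 0, 0]]}}

```text
time: 33.55
tool_pos: [531.3, 248.8, 9.0]
tcp_rot: [3.141, -0.001, 1.731]
contact_force: [0.3, -0.4, 0.5]
grip_width: 13.2
finger_force: 30.0
```

>>> {"api": "send_rows", "payload": {"offset": [[0, 0, 0], [0, 0, 0], [0, 0, 0], [0, 0, 0]], "delta_rot": [[0, 0, 0], [0, 0, 0], [0, 0, 0], [0, 0, 0]], "grip": 0.3}}

```text
time: 34.05
tool_pos: [531.5, 249.0, 9.5]
tcp_rot: [3.14, -0.001, 1.733]
contact_force: [0.5, 0.4, 0.2]
grip_width: 27.6
finger_force: 0.0
```

>>> {"api": "send_rows", "payload": {"offset": [[0, 0, -0.3], [0, 0, -0.6], [0, 0, -0.6]], "delta_rot": [[0, 0, 0], [0, 0, 0], [0, 0, 0]]}}

```text
time: 34.42
tool_pos: [533.2, 249.5, 84.4]
tcp_rot: [3.134, -0.002, 1.734]
contact_force: [0.7, 0.3, -0.4]
grip_width: 27.6
finger_force: 0.0
```

Run:
```python
from h import *
st();keys();cycle("La","w2")
```

```text
34.425 [3.070e-01 5.940e-01 1.533e+00 1.000e-03 1.006e+00 1.430e-01] [533.2 249.5  84.4] [ 3.134e+00 -2.000e-03  1.734e+00] 27.644209446051104 0.0
[ 503.33 -573.98] [141.69   7.63] 0.27
[518.92 -91.99] [36.12 14.25] -0.2
[449.79   4.56] [36.05 13.13] -0.28
[105.44  -2.54] [68.84  8.62] 1.56
A [-0.67, -0.14, 0.011] rz 0.1145 rows 5
A [-0.596, 0.336, 0.011] rz 0.1145 rows 6
B [0.0, 0.0, 0.633] rz -0.0 rows 3
C close; D lift z -0.633
E [0.468, -0.613, -0.0] rz -0.1146 rows 5
E [0.756, -0.152, -0.0] rz -0.1146 rows 6
F [0.0, 0.0, 0.592] rz -0.0 rows 3
```

>>> {"api": "send_rows", "payload": {"offset": [[-0.33, -0.07, 0.01], [-0.67, -0.14, 0.011], [-0.67, -0.14, 0.011], [-0.67, -0.14, 0.011], [-0.67, -0.14, 0.011]], "delta_rot": [[0, 0, 0.028], [0, 0, 0.056], [0, 0, 0.084], [0, 0, 0.1145], [0, 0, 0.1145]], "grip": 0.45}}

```text
time: 35.1
tool_pos: [527.0, 166.5, 78.7]
tcp_rot: [-3.14, -0.001, 1.015]
contact_force: [0.3, -0.1, 0.1]
grip_width: 41.5
finger_force: 0.0
```

>>> {"api": "send_rows", "payload": {"offset": [[-0.3, 0.17, 0.01], [-0.596, 0.336, 0.011], [-0.596, 0.336, 0.011], [-0.596, 0.336, 0.011], [-0.596, 0.336, 0.011], [-0.596, 0.336, 0.011]], "delta_rot": [[0, 0, 0.028], [0, 0, 0.056], [0, 0, 0.084], [0, 0, 0.1145], [0, 0, 0.1145], [0, 0, 0.1145]]}}

```text
time: 35.85
tool_pos: [524.0, 84.9, 78.1]
tcp_rot: [-3.14, -0.001, 0.3]
contact_force: [0.4, 0.6, 1.1]
grip_width: 41.6
finger_force: 0.0
```

```bash
cat >> h.py <<'E'
def wk(kind):
    "keys seen by the wrist camera, on plane z=12"
    c=optics.get_calibration("wrist");T=c["world_from_camera"];optics.capture("wrist")
    for d in finder.silhouettes(kind,"wrist"):
        v,u=np.nonzero(d["region"]);x=(u-c["cx"])/c["fx"];y=(v-c["cy"])/c["fy"];r=np.hypot(x,y)+1e-9
        D=np.stack([np.sin(r)*x/r,np.sin(r)*y/r,np.cos(r)],1)@T[:3,:3].T;Q=(T[:3,3]+D*((12-T[2,3])/D[:,2])[:,None])[:,:2]
        w,V=np.linalg.eigh(np.cov((Q-Q.mean(0)).T));a=np.arctan(V[1,1]/V[0,1])
        print(kind,round(d["confidence"],2),Q.mean(0).round(1),np.sqrt(12*w[::-1]).round(1),round(a,2))
E
python3 - <<'E'
from h import *
wk("long0");wk("short0")
s=get_obs();seg((*s["tool_pos"],s["tcp_rot"][2]),(525,85,4,.295),"B")
E
```

```text
long0 0.97 [531.9 245.3] [66.1 15.3] -1.39
long0 0.8 [473.6 235.7] [65.  18.6] -1.38
long0 0.77 [526.6  86.3] [61.4 13.5] 0.29
short0 0.76 [438.7  92.2] [19.3 11.7] -0.36
short0 0.39 [445.9  16.6] [7.3 5.4] 1.48
B [0.007, 0.001, 0.62] rz 0.0003 rows 3
```

>>> {"api": "send_rows", "payload": {"offset": [[0.01, 0, 0.3], [0.01, 0, 0.5], [0.01, 0, 0.616], [0.01, 0, 0.616]], "delta_rot": [[0, 0, 0], [0, 0, 0], [0, 0, 0], [0, 0, 0]]}}

```text
time: 36.55
tool_pos: [525.0, 85.3, 3.9]
tcp_rot: [-3.14, -0.0, 0.295]
contact_force: [0.5, -0.6, 0.4]
grip_width: 41.4
finger_force: 0.0
```

>>> {"api": "send_rows", "payload": {"offset": [[0, 0, 0], [0, 0, 0], [0, 0, 0], [0, 0, 0], [0, 0, 0]], "delta_rot": [[0, 0, 0], [0, 0, 0], [0, 0, 0], [0, 0, 0], [0, 0, 0]], "grip": 0.0}}

```text
time: 37.17
tool_pos: [525.8, 85.2, 5.1]
tcp_rot: [-3.141, -0.003, 0.295]
contact_force: [-0.7, -0.4, 5.8]
grip_width: 13.4
finger_force: 30.0
```

>>> {"api": "send_rows", "payload": {"offset": [[0, 0, -0.3], [0, 0, -0.633], [0, 0, -0.633]], "delta_rot": [[0, 0, 0], [0, 0, 0], [0, 0, 0]]}}

```text
time: 37.55
tool_pos: [527.2, 85.2, 83.1]
tcp_rot: [3.141, -0.008, 0.295]
contact_force: [-0.4, -0.6, -0.3]
grip_width: 13.7
finger_force: 30.0
```

>>> {"api": "send_rows", "payload": {"offset": [[0.23, -0.3, 0], [0.468, -0.613, 0], [0.468, -0.613, 0], [0.468, -0.613, 0], [0.468, -0.613, 0]], "delta_rot": [[0, 0, -0.028], [0, 0, -0.056], [0, 0, -0.084], [0, 0, -0.1146], [0, 0, -0.1146]]}}

```text
time: 38.17
tool_pos: [556.9, 171.8, 79.3]
tcp_rot: [-3.14, -0.001, 1.014]
contact_force: [0.2, -0.8, -0.2]
grip_width: 13.4
finger_force: 30.0
```

>>> {"api": "send_rows", "payload": {"offset": [[0.37, -0.08, 0], [0.756, -0.152, 0], [0.756, -0.152, 0], [0.756, -0.152, 0], [0.756, -0.152, 0], [0.756, -0.152, 0]], "delta_rot": [[0, 0, -0.028], [0, 0, -0.056], [0, 0, -0.084], [0, 0, -0.1146], [0, 0, -0.1146], [0, 0, -0.1146]]}}

```text
time: 38.92
tool_pos: [589.9, 258.2, 80.5]
tcp_rot: [3.14, -0.001, 1.729]
contact_force: [-0.4, -0.1, -0.9]
grip_width: 13.3
finger_force: 30.0
```

Run:
```python
from h import *
st();s=get_obs();seg((*s["tool_pos"],s["tcp_rot"][2]),(*SLOT["w2"],8,PSI),"F")
```

```text
38.925 [2.930e-01 6.910e-01 1.354e+00 1.000e-03 1.096e+00 1.340e-01] [589.9 258.2  80.5] [ 3.140e+00 -1.000e-03  1.729e+00] 13.284831249922581 29.99963790178299
F [0.003, -0.002, 0.604] rz -0.0009 rows 3
```

>>> {"api": "send_rows", "payload": {"offset": [[0, 0, 0.3], [0, 0, 0.5], [0, 0, 0.604], [0, 0, 0.604]], "delta_rot": [[0, 0, 0], [0, 0, 0], [0, 0, 0], [0, 0, 0]]}}

```text
time: 39.42
tool_pos: [590.4, 258.5, 8.6]
tcp_rot: [3.14, -0.001, 1.732]
contact_force: [0.0, -0.0, -1.2]
grip_width: 14.0
finger_force: 30.0
```

>>> {"api": "send_rows", "payload": {"offset": [[0, 0, 0], [0, 0, 0], [0, 0, 0], [0, 0, 0]], "delta_rot": [[0, 0, 0], [0, 0, 0], [0, 0, 0], [0, 0, 0]], "grip": 0.3}}

```text
time: 39.92
tool_pos: [590.3, 258.6, 8.5]
tcp_rot: [3.14, -0.001, 1.735]
contact_force: [0.3, -0.4, 0.8]
grip_width: 27.3
finger_force: 0.0
```

>>> {"api": "send_rows", "payload": {"offset": [[0, 0, -0.3], [0, 0, -0.6], [0, 0, -0.6]], "delta_rot": [[0, 0, 0], [0, 0, 0], [0, 0, 0]]}}

```text
time: 40.3
tool_pos: [592.1, 259.1, 83.8]
tcp_rot: [3.133, -0.002, 1.735]
contact_force: [0.6, -0.1, 0.7]
grip_width: 28.2
finger_force: 0.0
```

Run:
```python
from h import *
st();keys();cycle("Sa","n2")
```

```text
40.3 [2.930e-01 6.870e-01 1.351e+00 1.000e-03 1.095e+00 1.290e-01] [592.1 259.1  83.8] [ 3.133e+00 -2.000e-03  1.735e+00] 28.20192786389268 0.0
[ 502.16 -574.33] [142.75   7.14] 0.27
[518.92 -92.2 ] [36.65 13.83] -0.2
[450.09   4.5 ] [35.32 13.22] -0.28
[105.44  -2.54] [68.84  8.62] 1.56
A [-0.596, -0.694, 0.007] rz 0.1504 rows 6
A [-0.912, 0.076, 0.007] rz 0.1504 rows 7
B [0.0, -0.0, 0.633] rz -0.0 rows 3
C close; D lift z -0.633
E [0.249, -0.711, -0.0] rz -0.1003 rows 4
E [0.62, -0.428, -0.0] rz -0.1003 rows 4
E [0.753, 0.019, -0.0] rz -0.1003 rows 5
F [0.0, 0.0, 0.592] rz -0.0 rows 3
```

>>> {"api": "send_rows", "payload": {"offset": [[-0.3, -0.35, 0], [-0.596, -0.694, 0.007], [-0.596, -0.694, 0.007], [-0.596, -0.694, 0.007], [-0.596, -0.694, 0.007], [-0.596, -0.694, 0.007]], "delta_rot": [[0, 0, 0.028], [0, 0, 0.056], [0, 0, 0.084], [0, 0, 0.112], [0, 0, 0.14], [0, 0, 0.1504]], "grip": 0.45}}

```text
time: 41.1
tool_pos: [518.7, 174.1, 77.9]
tcp_rot: [-3.14, -0.0, 0.786]
contact_force: [-0.1, -0.4, -0.3]
grip_width: 41.1
finger_force: 0.0
```

>>> {"api": "send_rows", "payload": {"offset": [[-0.45, 0.04, 0], [-0.912, 0.076, 0.007], [-0.912, 0.076, 0.007], [-0.912, 0.076, 0.007], [-0.912, 0.076, 0.007], [-0.912, 0.076, 0.007], [-0.912, 0.076, 0.007]], "delta_rot": [[0, 0, 0.028], [0, 0, 0.056], [0, 0, 0.084], [0, 0, 0.112], [0, 0, 0.14], [0, 0, 0.1504], [0, 0, 0.1504]]}}

```text
time: 41.98
tool_pos: [448.3, 90.1, 77.3]
tcp_rot: [-3.14, 0.001, -0.155]
contact_force: [-0.1, 0.7, -0.0]
grip_width: 41.4
finger_force: 0.0
```

Run:
```python
from h import *
wk("short0")
s=get_obs();seg((*s["tool_pos"],s["tcp_rot"][2]),(449.8,90.5,4,-.155),"B")
```

```text
short0 0.91 [450.7   7.2] [37.1 17.9] -0.2
short0 0.77 [518.5 -87.3] [36.6 22. ] -0.19
short0 0.6 [449.   91.8] [38.4 13. ] -0.12
B [0.01, -0.004, 0.613] rz 0.0002 rows 3
```

>>> {"api": "send_rows", "payload": {"offset": [[0.01, -0.008, 0.3], [0.01, -0.008, 0.5], [0.01, -0.008, 0.61], [0.01, -0.008, 0.61]], "delta_rot": [[0, 0, 0], [0, 0, 0], [0, 0, 0], [0, 0, 0]]}}

```text
time: 42.58
tool_pos: [450.0, 91.0, 4.4]
tcp_rot: [-3.14, 0.001, -0.155]
contact_force: [0.5, -0.2, -0.3]
grip_width: 40.9
finger_force: 0.0
```

>>> {"api": "send_rows", "payload": {"offset": [[0, 0, 0], [0, 0, 0], [0, 0, 0], [0, 0, 0], [0, 0, 0]], "delta_rot": [[0, 0, 0], [0, 0, 0], [0, 0, 0], [0, 0, 0], [0, 0, 0]], "grip": 0.0}}

```text
time: 43.2
tool_pos: [450.9, 91.1, 5.5]
tcp_rot: [-3.14, -0.002, -0.155]
contact_force: [-1.9, 0.2, 6.3]
grip_width: 13.6
finger_force: 30.0
```

>>> {"api": "send_rows", "payload": {"offset": [[0, 0, -0.3], [0, 0, -0.633], [0, 0, -0.633]], "delta_rot": [[0, 0, 0], [0, 0, 0], [0, 0, 0]]}}

```text
time: 43.58
tool_pos: [452.2, 91.0, 83.3]
tcp_rot: [-3.139, -0.007, -0.155]
contact_force: [-0.8, -0.3, -0.6]
grip_width: 13.4
finger_force: 30.0
```

>>> {"api": "send_rows", "payload": {"offset": [[0.12, -0.35, 0], [0.249, -0.711, 0], [0.249, -0.711, 0], [0.249, -0.711, 0]], "delta_rot": [[0, 0, -0.028], [0, 0, -0.056], [0, 0, -0.084], [0, 0, -0.1003]]}}

```text
time: 44.08
tool_pos: [492.4, 171.1, 79.7]
tcp_rot: [-3.14, 0.0, 0.48]
contact_force: [-0.0, -0.2, -0.1]
grip_width: 13.8
finger_force: 30.0
```

>>> {"api": "send_rows", "payload": {"offset": [[0.31, -0.21, 0], [0.62, -0.428, 0], [0.62, -0.428, 0], [0.62, -0.428, 0]], "delta_rot": [[0, 0, -0.028], [0, 0, -0.056], [0, 0, -0.084], [0, 0, -0.1003]]}}

```text
time: 44.58
tool_pos: [535.0, 250.7, 79.5]
tcp_rot: [-3.14, -0.0, 1.111]
contact_force: [-0.4, -0.7, -0.0]
grip_width: 13.6
finger_force: 30.0
```

>>> {"api": "send_rows", "payload": {"offset": [[0.37, 0.01, 0], [0.753, 0.019, 0], [0.753, 0.019, 0], [0.753, 0.019, 0], [0.753, 0.019, 0], [0.753, 0.019, 0]], "delta_rot": [[0, 0, -0.028], [0, 0, -0.056], [0, 0, -0.084], [0, 0, -0.1003], [0, 0, -0.1003], [0, 0, -0.1003]]}}

```text
time: 45.32
tool_pos: [578.0, 329.8, 80.7]
tcp_rot: [3.141, -0.001, 1.733]
contact_force: [0.3, -0.2, -0.4]
grip_width: 13.6
finger_force: 30.0
```

Run:
```python
from h import *
st();s=get_obs();seg((*s["tool_pos"],s["tcp_rot"][2]),(*SLOT["n2"],8,PSI),"F")
```

```text
45.325 [4.030e-01 7.270e-01 1.280e+00 1.000e-03 1.134e+00 2.400e-01] [578.  329.8  80.7] [ 3.141e+00 -1.000e-03  1.733e+00] 13.614125896264635 29.99691568315029
F [-0.001, -0.001, 0.606] rz -0.0003 rows 3
```

>>> {"api": "send_rows", "payload": {"offset": [[0, 0, 0.3], [0, 0, 0.5], [0, 0, 0.604], [0, 0, 0.604]], "delta_rot": [[0, 0, 0], [0, 0, 0], [0, 0, 0], [0, 0, 0]]}}

```text
time: 45.82
tool_pos: [578.6, 330.1, 9.3]
tcp_rot: [3.14, -0.001, 1.735]
contact_force: [-0.4, -0.2, 0.3]
grip_width: 13.3
finger_force: 30.0
```

>>> {"api": "send_rows", "payload": {"offset": [[0, 0, 0], [0, 0, 0], [0, 0, 0], [0, 0, 0]], "delta_rot": [[0, 0, 0], [0, 0, 0], [0, 0, 0], [0, 0, 0]], "grip": 0.3}}

```text
time: 46.32
tool_pos: [578.6, 330.2, 9.2]
tcp_rot: [3.14, -0.001, 1.735]
contact_force: [0.8, -0.3, 0.2]
grip_width: 27.8
finger_force: 0.0
```

>>> {"api": "send_rows", "payload": {"offset": [[0, 0, -0.3], [0, 0, -0.6], [0, 0, -0.6]], "delta_rot": [[0, 0, 0], [0, 0, 0], [0, 0, 0]]}}

```text
time: 46.7
tool_pos: [580.3, 330.9, 84.7]
tcp_rot: [3.133, -0.003, 1.736]
contact_force: [0.2, -0.9, -0.0]
grip_width: 27.7
finger_force: 0.0
```

Run:
```python
from h import *
st();keys();cycle("Sb","n1")
```

```text
46.7 [4.030e-01 7.220e-01 1.276e+00 1.000e-03 1.134e+00 2.380e-01] [580.3 330.9  84.7] [ 3.133e+00 -3.000e-03  1.736e+00] 27.725859298729116 0.0
[588.4 263.5] [62.41 12.72] -1.51
[ 503.38 -573.88] [143.18   7.51] 0.27
[519.17 -92.09] [36.7  14.23] -0.21
[450.09   4.5 ] [35.32 13.22] -0.28
[105.44  -2.54] [68.84  8.62] 1.56
A [-0.624, -0.376, 0.005] rz 0.0785 rows 3
A [-0.728, -0.036, 0.005] rz 0.0785 rows 3
A [-0.658, 0.313, 0.005] rz 0.0785 rows 3
A [-0.431, 0.587, 0.005] rz 0.0785 rows 4
B [0.0, -0.0, 0.633] rz -0.0 rows 3
C close; D lift z -0.633
E [-0.021, -0.894, -0.0] rz -0.1047 rows 4
E [0.53, -0.721, -0.0] rz -0.1047 rows 4
E [0.86, -0.246, -0.0] rz -0.1047 rows 5
F [0.0, 0.0, 0.592] rz -0.0 rows 3
```

>>> {"api": "send_rows", "payload": {"offset": [[-0.31, -0.19, 0], [-0.624, -0.376, 0.005], [-0.624, -0.376, 0.005]], "delta_rot": [[0, 0, 0.028], [0, 0, 0.056], [0, 0, 0.0785]], "grip": 0.45}}

```text
time: 47.12
tool_pos: [544.0, 245.9, 78.7]
tcp_rot: [-3.139, 0.001, 1.235]
contact_force: [0.5, 1.0, 0.1]
grip_width: 41.2
finger_force: 0.0
```

>>> {"api": "send_rows", "payload": {"offset": [[-0.36, -0.02, 0], [-0.728, -0.036, 0.005], [-0.728, -0.036, 0.005]], "delta_rot": [[0, 0, 0.028], [0, 0, 0.056], [0, 0, 0.0785]]}}

```text
time: 47.5
tool_pos: [511.7, 165.0, 78.1]
tcp_rot: [-3.139, 0.002, 0.741]
contact_force: [1.0, 1.0, 0.4]
grip_width: 41.1
finger_force: 0.0
```

>>> {"api": "send_rows", "payload": {"offset": [[-0.33, 0.16, 0], [-0.658, 0.313, 0.005], [-0.658, 0.313, 0.005]], "delta_rot": [[0, 0, 0.028], [0, 0, 0.056], [0, 0, 0.0785]]}}

```text
time: 47.88
tool_pos: [479.5, 84.1, 77.5]
tcp_rot: [-3.14, 0.002, 0.248]
contact_force: [1.4, 0.1, 0.4]
grip_width: 41.1
finger_force: 0.0
```

>>> {"api": "send_rows", "payload": {"offset": [[-0.21, 0.29, 0], [-0.431, 0.587, 0.005], [-0.431, 0.587, 0.005], [-0.431, 0.587, 0.005], [-0.431, 0.587, 0.005]], "delta_rot": [[0, 0, 0.028], [0, 0, 0.056], [0, 0, 0.0785], [0, 0, 0.0785], [0, 0, 0.0785]]}}

```text
time: 48.5
tool_pos: [449.1, 5.3, 77.5]
tcp_rot: [-3.14, -0.0, -0.234]
contact_force: [0.2, 0.1, -0.3]
grip_width: 41.1
finger_force: 0.0
```

Run:
```python
from h import *
wk("short0")
s=get_obs();seg((*s["tool_pos"],s["tcp_rot"][2]),(450.2,5.3,4,-.245),"B")
```

```text
short0 0.96 [519.  -89.8] [36.6 17.1] -0.17
short0 0.85 [450.    5.2] [38.8 13.9] -0.24
B [0.007, -0.001, 0.614] rz 0.0016 rows 3
```

>>> {"api": "send_rows", "payload": {"offset": [[0.007, 0, 0.3], [0.007, 0, 0.5], [0.007, 0, 0.61], [0.007, 0, 0.61]], "delta_rot": [[0, 0, 0], [0, 0, 0], [0, 0, 0], [0, 0, 0]]}}

```text
time: 49.1
tool_pos: [450.0, 5.2, 4.2]
tcp_rot: [-3.14, 0.0, -0.236]
contact_force: [0.0, -0.4, -0.4]
grip_width: 41.2
finger_force: 0.0
```

>>> {"api": "send_rows", "payload": {"offset": [[0, 0, 0], [0, 0, 0], [0, 0, 0], [0, 0, 0], [0, 0, 0]], "delta_rot": [[0, 0, 0], [0, 0, 0], [0, 0, 0], [0, 0, 0], [0, 0, 0]], "grip": 0.0}}

```text
time: 49.72
tool_pos: [450.7, 4.8, 5.2]
tcp_rot: [-3.14, -0.002, -0.237]
contact_force: [-0.7, 1.0, 5.2]
grip_width: 13.7
finger_force: 30.0
```

>>> {"api": "send_rows", "payload": {"offset": [[0, 0, -0.3], [0, 0, -0.633], [0, 0, -0.633]], "delta_rot": [[0, 0, 0], [0, 0, 0], [0, 0, 0]]}}

```text
time: 50.1
tool_pos: [452.0, 4.5, 83.0]
tcp_rot: [-3.139, -0.007, -0.237]
contact_force: [0.5, -0.0, -0.5]
grip_width: 13.5
finger_force: 30.0
```

>>> {"api": "send_rows", "payload": {"offset": [[-0.01, -0.45, 0], [-0.021, -0.894, 0], [-0.021, -0.894, 0], [-0.021, -0.894, 0]], "delta_rot": [[0, 0, -0.028], [0, 0, -0.056], [0, 0, -0.084], [0, 0, -0.1047]]}}

```text
time: 50.6
tool_pos: [472.2, 110.4, 79.6]
tcp_rot: [-3.14, -0.0, 0.427]
contact_force: [1.4, -0.3, 0.2]
grip_width: 13.2
finger_force: 30.0
```

>>> {"api": "send_rows", "payload": {"offset": [[0.26, -0.36, 0], [0.53, -0.721, 0], [0.53, -0.721, 0], [0.53, -0.721, 0]], "delta_rot": [[0, 0, -0.028], [0, 0, -0.056], [0, 0, -0.084], [0, 0, -0.1047]]}}

```text
time: 51.1
tool_pos: [494.8, 215.2, 79.5]
tcp_rot: [-3.14, -0.0, 1.085]
contact_force: [-0.2, -0.8, -1.5]
grip_width: 13.3
finger_force: 30.0
```

>>> {"api": "send_rows", "payload": {"offset": [[0.43, -0.12, 0], [0.86, -0.246, 0], [0.86, -0.246, 0], [0.86, -0.246, 0], [0.86, -0.246, 0], [0.86, -0.246, 0]], "delta_rot": [[0, 0, -0.028], [0, 0, -0.056], [0, 0, -0.084], [0, 0, -0.1047], [0, 0, -0.1047], [0, 0, -0.1047]]}}

```text
time: 51.85
tool_pos: [518.3, 319.2, 80.6]
tcp_rot: [3.141, -0.001, 1.733]
contact_force: [0.1, 0.5, -0.9]
grip_width: 13.5
finger_force: 30.0
```

Run:
```python
from h import *
st();s=get_obs();seg((*s["tool_pos"],s["tcp_rot"][2]),(*SLOT["n1"],8,PSI),"F")
```

```text
51.85 [4.260e-01 6.330e-01 1.468e+00 1.000e-03 1.039e+00 2.630e-01] [518.3 319.2  80.6] [ 3.141e+00 -1.000e-03  1.733e+00] 13.457040017436798 29.999233782291412
F [0.005, 0.005, 0.605] rz -0.0003 rows 3
```

>>> {"api": "send_rows", "payload": {"offset": [[0.004, 0.004, 0.3], [0.004, 0.004, 0.5], [0.004, 0.004, 0.605], [0.004, 0.004, 0.605]], "delta_rot": [[0, 0, 0], [0, 0, 0], [0, 0, 0], [0, 0, 0]]}}

```text
time: 52.35
tool_pos: [519.1, 320.1, 8.7]
tcp_rot: [3.14, -0.001, 1.735]
contact_force: [0.5, -0.0, 0.1]
grip_width: 13.1
finger_force: 30.0
```

>>> {"api": "send_rows", "payload": {"offset": [[0, 0, 0], [0, 0, 0], [0, 0, 0], [0, 0, 0]], "delta_rot": [[0, 0, 0], [0, 0, 0], [0, 0, 0], [0, 0, 0]], "grip": 0.3}}

```text
time: 52.85
tool_pos: [519.1, 320.2, 8.9]
tcp_rot: [3.14, -0.001, 1.736]
contact_force: [0.3, 0.1, -0.6]
grip_width: 27.3
finger_force: 0.0
```

>>> {"api": "send_rows", "payload": {"offset": [[0, 0, -0.3], [0, 0, -0.6], [0, 0, -0.6]], "delta_rot": [[0, 0, 0], [0, 0, 0], [0, 0, 0]]}}

```text
time: 53.22
tool_pos: [520.8, 320.9, 83.9]
tcp_rot: [3.134, -0.003, 1.736]
contact_force: [0.0, 0.8, -0.7]
grip_width: 27.7
finger_force: 0.0
```

Run:
```python
from h import *
st();keys();cycle("Sc","n0")
```

```text
53.225 [4.270e-01 6.310e-01 1.463e+00 1.000e-03 1.040e+00 2.610e-01] [520.8 320.9  83.9] [ 3.134e+00 -3.000e-03  1.736e+00] 27.721666798953024 0.0
[588.82 262.39] [60.12 11.97] -1.52
[ 504.73 -573.5 ] [143.91   7.41] 0.27
[519.51 -92.27] [36.97 14.8 ] -0.21
[105.47  -2.15] [69.25  8.58] 1.55
A [-0.847, -0.141, 0.004] rz 0.0773 rows 3
A [-0.815, 0.271, 0.004] rz 0.0773 rows 3
A [-0.594, 0.621, 0.004] rz 0.0773 rows 3
A [-0.236, 0.826, 0.004] rz 0.0773 rows 4
B [0.0, -0.0, 0.633] rz -0.0 rows 3
C close; D lift z -0.633
E [-0.296, -0.794, -0.0] rz -0.0773 rows 3
E [0.109, -0.84, -0.0] rz -0.0773 rows 3
E [0.489, -0.692, -0.0] rz -0.0773 rows 3
E [0.755, -0.384, -0.0] rz -0.0773 rows 4
F [0.0, 0.0, 0.592] rz -0.0 rows 3
```

>>> {"api": "send_rows", "payload": {"offset": [[-0.42, -0.07, 0], [-0.847, -0.141, 0], [-0.847, -0.141, 0]], "delta_rot": [[0, 0, 0.028], [0, 0, 0.056], [0, 0, 0.0773]], "grip": 0.45}}

```text
time: 53.65
tool_pos: [518.1, 213.6, 79.2]
tcp_rot: [-3.14, 0.0, 1.242]
contact_force: [0.8, 0.8, -0.1]
grip_width: 40.9
finger_force: 0.0
```

>>> {"api": "send_rows", "payload": {"offset": [[-0.41, 0.13, 0], [-0.815, 0.271, 0], [-0.815, 0.271, 0]], "delta_rot": [[0, 0, 0.028], [0, 0, 0.056], [0, 0, 0.0773]]}}

```text
time: 54.02
tool_pos: [518.2, 110.7, 79.1]
tcp_rot: [-3.14, 0.0, 0.756]
contact_force: [-0.4, -0.2, -0.1]
grip_width: 41.5
finger_force: 0.0
```

>>> {"api": "send_rows", "payload": {"offset": [[-0.3, 0.31, 0], [-0.594, 0.621, 0], [-0.594, 0.621, 0]], "delta_rot": [[0, 0, 0.028], [0, 0, 0.056], [0, 0, 0.0773]]}}

```text
time: 54.4
tool_pos: [518.5, 7.7, 79.0]
tcp_rot: [-3.14, 0.0, 0.27]
contact_force: [-0.2, 1.3, 0.0]
grip_width: 41.6
finger_force: 0.0
```

>>> {"api": "send_rows", "payload": {"offset": [[-0.12, 0.41, 0], [-0.236, 0.826, 0], [-0.236, 0.826, 0], [-0.236, 0.826, 0], [-0.236, 0.826, 0]], "delta_rot": [[0, 0, 0.028], [0, 0, 0.056], [0, 0, 0.0773], [0, 0, 0.0773], [0, 0, 0.0773]]}}

```text
time: 55.02
tool_pos: [518.8, -91.6, 79.4]
tcp_rot: [-3.139, 0.0, -0.203]
contact_force: [0.7, 0.3, -0.2]
grip_width: 40.7
finger_force: 0.0
```

Run:
```python
from h import *
wk("short0")
s=get_obs();seg((*s["tool_pos"],s["tcp_rot"][2]),(520,-92,4,-.207),"B")
```

```text
short0 0.82 [520.1 -92.3] [39.  13.5] -0.17
B [0.008, 0.002, 0.631] rz 0.0005 rows 3
```

>>> {"api": "send_rows", "payload": {"offset": [[0.008, 0.002, 0.3], [0.008, 0.002, 0.5], [0.008, 0.002, 0.627], [0.008, 0.002, 0.627]], "delta_rot": [[0, 0, 0], [0, 0, 0], [0, 0, 0], [0, 0, 0]]}}

```text
time: 55.62
tool_pos: [519.8, -92.1, 4.0]
tcp_rot: [-3.139, 0.001, -0.206]
contact_force: [0.3, 0.9, 0.4]
grip_width: 41.3
finger_force: 0.0
```

>>> {"api": "send_rows", "payload": {"offset": [[0, 0, 0], [0, 0, 0], [0, 0, 0], [0, 0, 0], [0, 0, 0]], "delta_rot": [[0, 0, 0], [0, 0, 0], [0, 0, 0], [0, 0, 0], [0, 0, 0]], "grip": 0.0}}

```text
time: 56.25
tool_pos: [520.6, -92.7, 5.4]
tcp_rot: [-3.14, -0.002, -0.207]
contact_force: [-0.9, 0.6, 6.0]
grip_width: 13.4
finger_force: 30.0
```

>>> {"api": "send_rows", "payload": {"offset": [[0, 0, -0.3], [0, 0, -0.633], [0, 0, -0.633]], "delta_rot": [[0, 0, 0], [0, 0, 0], [0, 0, 0]]}}

```text
time: 56.62
tool_pos: [522.0, -93.3, 83.4]
tcp_rot: [-3.14, -0.007, -0.207]
contact_force: [-0.8, -0.9, 0.1]
grip_width: 13.6
finger_force: 30.0
```

>>> {"api": "send_rows", "payload": {"offset": [[-0.15, -0.4, 0], [-0.296, -0.794, 0], [-0.296, -0.794, 0]], "delta_rot": [[0, 0, -0.028], [0, 0, -0.056], [0, 0, -0.0773]]}}

```text
time: 57.0
tool_pos: [503.2, 10.9, 79.7]
tcp_rot: [-3.139, 0.001, 0.288]
contact_force: [0.0, -0.2, -0.7]
grip_width: 13.6
finger_force: 30.0
```

>>> {"api": "send_rows", "payload": {"offset": [[0.05, -0.42, 0], [0.109, -0.84, 0], [0.109, -0.84, 0]], "delta_rot": [[0, 0, -0.028], [0, 0, -0.056], [0, 0, -0.0773]]}}

```text
time: 57.38
tool_pos: [488.1, 111.3, 79.9]
tcp_rot: [-3.139, -0.001, 0.774]
contact_force: [0.6, -0.3, -0.4]
grip_width: 13.8
finger_force: 30.0
```

>>> {"api": "send_rows", "payload": {"offset": [[0.24, -0.35, 0], [0.489, -0.692, 0], [0.489, -0.692, 0]], "delta_rot": [[0, 0, -0.028], [0, 0, -0.056], [0, 0, -0.0773]]}}

```text
time: 57.75
tool_pos: [473.1, 211.7, 79.9]
tcp_rot: [-3.141, -0.001, 1.26]
contact_force: [0.5, -0.1, 0.1]
grip_width: 13.3
finger_force: 30.0
```

>>> {"api": "send_rows", "payload": {"offset": [[0.38, -0.19, 0], [0.755, -0.384, 0], [0.755, -0.384, 0], [0.755, -0.384, 0], [0.755, -0.384, 0]], "delta_rot": [[0, 0, -0.028], [0, 0, -0.056], [0, 0, -0.0773], [0, 0, -0.0773], [0, 0, -0.0773]]}}

```text
time: 58.38
tool_pos: [459.2, 308.7, 80.7]
tcp_rot: [3.141, -0.001, 1.733]
contact_force: [-0.2, -0.5, -0.2]
grip_width: 13.3
finger_force: 30.0
```

Run:
```python
from h import *
st();s=get_obs();seg((*s["tool_pos"],s["tcp_rot"][2]),(*SLOT["n0"],8,PSI),"F")
```

```text
58.375 [4.530e-01 5.480e-01 1.635e+00 1.000e-03 9.580e-01 2.900e-01] [459.2 308.7  80.7] [ 3.141e+00 -1.000e-03  1.733e+00] 13.341079585786707 29.994242191314697
F [0.011, 0.004, 0.606] rz -0.0003 rows 3
```

>>> {"api": "send_rows", "payload": {"offset": [[0.01, 0.004, 0.3], [0.01, 0.004, 0.5], [0.01, 0.004, 0.605], [0.01, 0.004, 0.605]], "delta_rot": [[0, 0, 0], [0, 0, 0], [0, 0, 0], [0, 0, 0]]}}

```text
time: 58.88
tool_pos: [460.0, 310.3, 8.6]
tcp_rot: [3.14, -0.001, 1.734]
contact_force: [-0.1, -0.2, 0.7]
grip_width: 13.6
finger_force: 30.0
```

>>> {"api": "send_rows", "payload": {"offset": [[0, 0, 0], [0, 0, 0], [0, 0, 0], [0, 0, 0]], "delta_rot": [[0, 0, 0], [0, 0, 0], [0, 0, 0], [0, 0, 0]], "grip": 0.3}}

```text
time: 59.38
tool_pos: [459.8, 310.8, 8.9]
tcp_rot: [3.14, -0.001, 1.736]
contact_force: [0.1, -1.1, -1.0]
grip_width: 27.4
finger_force: 0.0
```

>>> {"api": "send_rows", "payload": {"offset": [[0, 0, -0.4], [0, 0, -0.8], [0, 0, -1], [0, 0, -1]], "delta_rot": [[0, 0, 0], [0, 0, 0], [0, 0, 0], [0, 0, 0]]}}

```text
time: 59.88
tool_pos: [460.7, 311.1, 130.7]
tcp_rot: [3.135, -0.003, 1.736]
contact_force: [-0.5, 0.7, 0.6]
grip_width: 27.4
finger_force: 0.0
```

>>> {"api": "send_rows", "payload": {"offset": [[-0.5, 0, -0.2], [-1, 0.2, -0.4], [-1, 0.2, -0.4]], "delta_rot": [[0, 0, 0], [0, 0, 0], [0, 0, 0]]}}

```text
time: 60.25
tool_pos: [504.7, 193.3, 176.6]
tcp_rot: [3.139, -0.001, 1.732]
contact_force: [-0.8, 1.0, 0.8]
grip_width: 27.6
finger_force: 0.0
```

>>> {"api": "send_rows", "payload": {"offset": [[-0.5, 0, 0], [-1, 0, 0], [-1, 0, 0]], "delta_rot": [[0, 0, 0], [0, 0, 0], [0, 0, 0]]}}

```text
time: 60.62
tool_pos: [522.4, 74.8, 174.7]
tcp_rot: [-3.141, -0.001, 1.731]
contact_force: [-0.1, 1.0, -1.0]
grip_width: 27.4
finger_force: 0.0
```

>>> {"api": "send_rows", "payload": {"offset": [[-0.5, 0, 0], [-1, 0, 0], [-1, 0, 0]], "delta_rot": [[0, 0, 0], [0, 0, 0], [0, 0, 0]]}}

```text
time: 61.0
tool_pos: [542.5, -42.5, 174.8]
tcp_rot: [3.142, -0.002, 1.732]
contact_force: [-0.2, 1.1, 0.2]
grip_width: 27.4
finger_force: 0.0
```

Run:
```python
from h import *
st()
im=optics.capture("top");im=im[120:290,110:410,::-1]
cv2.imwrite("pics/t9.png",cv2.resize(im,(800,453),interpolation=cv2.INTER_CUBIC))
```

```text
61.0 [-0.22   0.423  1.55   0.002  1.169 -0.382] [542.5 -42.5 174.8] [ 3.142e+00 -2.000e-03  1.732e+00] 27.399876827821576 0.0
```

View pics/t9.png

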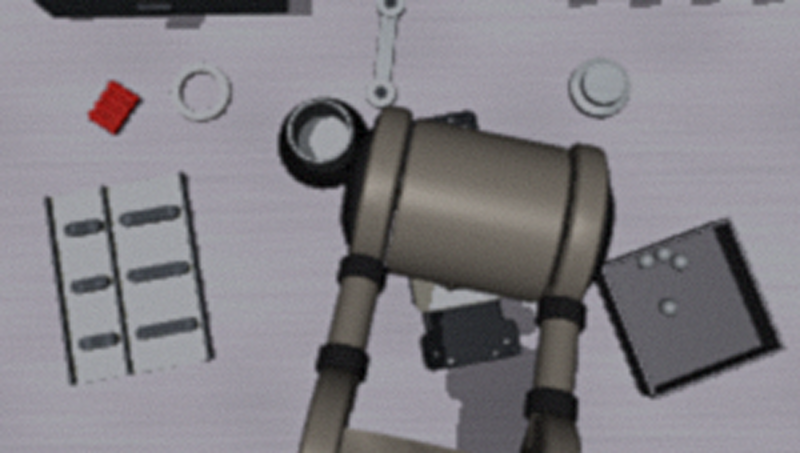

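Run:
```python
from h import *
for cam in("top","side"):
    im=optics.capture(cam)
    print(cam,[(np.round(d["uv"]),round(d["confidence"],2)) for d in finder.pinpoint("ball0_center",cam)])
cv2.imwrite("pics/s10.png",cv2.resize(im[:,:,::-1],(800,600)))
```

```text
top [(array([143., 226.]), 0.61), (array([360., 238.]), 0.23)]
side [(array([278., 185.]), 0.53)]
```

View pics/s10.png

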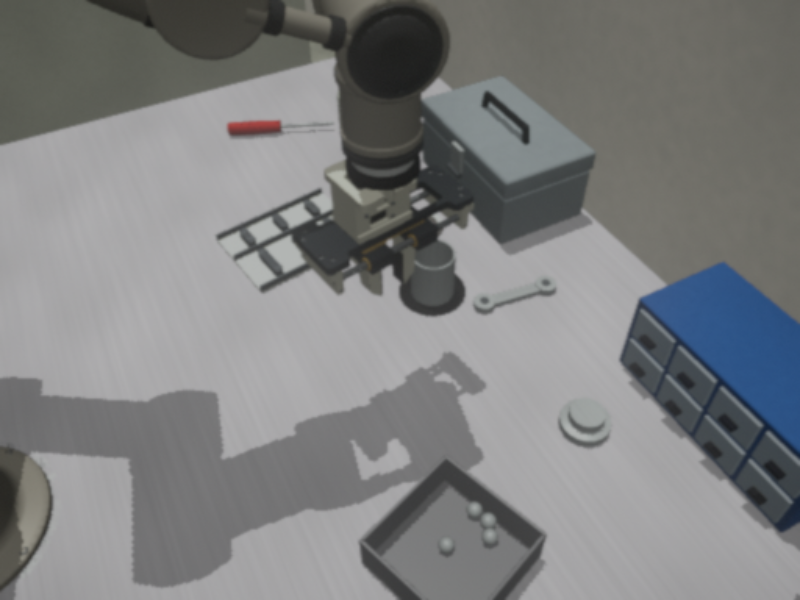

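Both views show the cup upright and empty on the mat, and four balls in the bin with none loose on the bench. The keys lie across their rows, the other parts are where they were, and the gripper is clear.

```bash
python3 -c "
from plant import ticket
print(ticket.close_job())"
```

```text
the job is handed in; nothing more can be done
None
```

I handed the job in at about 61 s: the four balls I could see are in the bin, the empty cup is upright on its mat, and all six keys lie flat across their rows (three short in the narrow, three long in the wide); no verdict came back.

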